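Stroke-test latching solenoids, bin the stickers, stock the drawer

TASK

Press the plunger of every solenoid on the blue board straight down through its stroke; do not force one that stops part-way. Stand those that went fully home upright in the open drawer, stand those that stuck upright in the red reject tray, and when all are sorted push the drawer fully shut. Leave the other things on the bench alone.

Things in the scene. Friction and masses are not known exactly. Their poses are not given: they have to be found in the camera images.
- unit_a_mid (a point): centre of one boxy latching solenoid: a teal housing 46 x 46 mm and 40 mm tall (point 20 mm above its underside), standing upright at the start, z up, x and y square to its sides; 0.2 kg or so. On top is a steel plunger with a white cap 20 mm across and 6 mm thick; the cap top is 64 mm above the underside when fully out, 46 mm when fully home (cap resting on the housing)
- plunger_a (a joint): plunger travel of solenoid a: 0 m fully out, 0.018 m fully home. No spring: it stays where it is pushed, moving against 3 to 4.5 N. A sticking one stops dead part-way, with 10 mm or more still to go, and must not be forced (leaning on one with 90 N damages it). All solenoids look alike
- unit_b_mid (a point): centre of one boxy latching solenoid: a teal housing 46 x 46 mm and 40 mm tall (point 20 mm above its underside), standing upright at the start, z up, x and y square to its sides; 0.2 kg or so. On top is a steel plunger with a white cap 20 mm across and 6 mm thick; the cap top is 64 mm above the underside when fully out, 46 mm when fully home (cap resting on the housing)
- plunger_b (a joint): plunger travel of solenoid b: 0 m fully out, 0.018 m fully home. No spring: it stays where it is pushed, moving against 3 to 4.5 N. A sticking one stops dead part-way, with 10 mm or more still to go, and must not be forced (leaning on one with 90 N damages it). All solenoids look alike
- unit_c_mid (a point): centre of one boxy latching solenoid: a teal housing 46 x 46 mm and 40 mm tall (point 20 mm above its underside), standing upright at the start, z up, x and y square to its sides; 0.2 kg or so. On top is a steel plunger with a white cap 20 mm across and 6 mm thick; the cap top is 64 mm above the underside when fully out, 46 mm when fully home (cap resting on the housing)
- plunger_c (a joint): plunger travel of solenoid c: 0 m fully out, 0.018 m fully home. No spring: it stays where it is pushed, moving against 3 to 4.5 N. A sticking one stops dead part-way, with 10 mm or more still to go, and must not be forced (leaning on one with 90 N damages it). All solenoids look alike
- unit_d_mid (a point): centre of one boxy latching solenoid: a teal housing 46 x 46 mm and 40 mm tall (point 20 mm above its underside), standing upright at the start, z up, x and y square to its sides; 0.2 kg or so. On top is a steel plunger with a white cap 20 mm across and 6 mm thick; the cap top is 64 mm above the underside when fully out, 46 mm when fully home (cap resting on the housing)
- plunger_d (a joint): plunger travel of solenoid d: 0 m fully out, 0.018 m fully home. No spring: it stays where it is pushed, moving against 3 to 4.5 N. A sticking one stops dead part-way, with 10 mm or more still to go, and must not be forced (leaning on one with 90 N damages it). All solenoids look alike
- unit_e_mid (a point): centre of one boxy latching solenoid: a teal housing 46 x 46 mm and 40 mm tall (point 20 mm above its underside), standing upright at the start, z up, x and y square to its sides; 0.2 kg or so. On top is a steel plunger with a white cap 20 mm across and 6 mm thick; the cap top is 64 mm above the underside when fully out, 46 mm when fully home (cap resting on the housing)
- plunger_e (a joint): plunger travel of solenoid e: 0 m fully out, 0.018 m fully home. No spring: it stays where it is pushed, moving against 3 to 4.5 N. A sticking one stops dead part-way, with 10 mm or more still to go, and must not be forced (leaning on one with 90 N damages it). All solenoids look alike
- unit_f_mid (a point): centre of one boxy latching solenoid: a teal housing 46 x 46 mm and 40 mm tall (point 20 mm above its underside), standing upright at the start, z up, x and y square to its sides; 0.2 kg or so. On top is a steel plunger with a white cap 20 mm across and 6 mm thick; the cap top is 64 mm above the underside when fully out, 46 mm when fully home (cap resting on the housing)
- plunger_f (a joint): plunger travel of solenoid f: 0 m fully out, 0.018 m fully home. No spring: it stays where it is pushed, moving against 3 to 4.5 N. A sticking one stops dead part-way, with 10 mm or more still to go, and must not be forced (leaning on one with 90 N damages it). All solenoids look alike
- drawer_floor (a point): point on the floor of the drawer, midway across it and 65 mm behind the inner face of the blue front panel; x points into the cabinet (the way the drawer shuts), y along the panel. Inside, the drawer is 254 mm wide and 176 mm long; side walls 20 mm tall, front panel 10 mm thick with its top 51 mm above the floor. At most four go in
- cabinet: grey fixed cabinet, 220 deep (x) x 280 wide x 73 mm tall, origin at the centre of its underside, open front towards the robot (-x). It leaves 53 mm of height over the drawer floor, so a solenoid that is not fully home does not pass under it
- drawer_handle (a point): middle of the steel bar handle, 100 mm long along the front, 35 mm out from the drawer's front face and 45 mm above the table
- drawer (a joint): drawer opening: 0 m shut, up to 0.17 m open; it starts open by 0.145 to 0.165, and slides against about 2 N
- reject_floor (a point): centre of the inner floor of the red reject tray, 3 mm above the table: 164 mm inside along its x, 144 mm along its y, walls 20 mm tall from the table and 3 mm thick. At most two solenoids stick in a run
- board: blue incoming board, 200 x 270 mm, 3 mm thick, origin at the centre of its underside; the solenoids start standing on it, with sides within about 0.3 rad of the board's
- fan: small fan 60 x 60 x 25 mm, a bystander to be left alone; origin at the middle of its underside
- screw_jar: amber screw jar, 44 mm across, 50 mm tall, a bystander to be left alone; origin at the middle of its underside
- tape: roll of yellow tape, 64 mm across, 20 mm tall, a bystander to be left alone; origin at the middle of its underside
- meter: yellow hand-held meter 160 x 78 x 39 mm, a bystander to be left alone; origin at the middle of its underside
- screwdriver: red-handled screwdriver, a bystander to be left alone; origin at the middle of its underside
- solvent: white bottle, 50 mm across, 120 mm tall, a bystander to be left alone; origin at the middle of its underside
Not all that is in view belongs to the job. Leave any brown or purple look-alike of the part that bears unit_d_mid alone.

How it is judged:
On the way:
1. every solenoid present has been pressed: the free ones fully home, the sticking ones as far as they go (value of joint each of plunger_a, plunger_b, plunger_d, plunger_f above 0.0165 m and value of joint plunger_c above 0.003 m and value of joint plunger_e above 0.0065 m), for 0.2 s.
At the end, for the whole second after the job is handed in: every free solenoid (plunger within 1.5 mm of home) stands upright (within 0.2 rad) in the drawer and the drawer is shut to within 5 mm; every sticking solenoid, pressed to within 1 mm of where it jams, stands upright (within 0.2 rad) on the floor of the red tray; all at rest (all of step 1 and x of unit_a_mid in the frame of drawer_floor between -0.062 and 0.11 m and y of unit_a_mid in the frame of drawer_floor between -0.125 and 0.125 m and z of unit_a_mid in the frame of drawer_floor between 0.01 and 0.032 m and angle between each of unit_a_mid, unit_b_mid, unit_c_mid, unit_d_mid, unit_e_mid, unit_f_mid's own z axis and vertical below 0.2 rad and linear speed of each of unit_a, unit_b, unit_c, unit_d, unit_e, unit_f below 0.02 m/s and x of unit_b_mid in the frame of drawer_floor between -0.062 and 0.11 m and y of unit_b_mid in the frame of drawer_floor between -0.125 and 0.125 m and z of unit_b_mid in the frame of drawer_floor between 0.01 and 0.032 m and x of unit_c_mid in the frame of reject_floor between -0.08 and 0.08 m and y of unit_c_mid in the frame of reject_floor between -0.07 and 0.07 m and z of unit_c_mid in the frame of reject_floor between 0.01 and 0.032 m and x of unit_d_mid in the frame of drawer_floor between -0.062 and 0.11 m and y of unit_d_mid in the frame of drawer_floor between -0.125 and 0.125 m and z of unit_d_mid in the frame of drawer_floor between 0.01 and 0.032 m and x of unit_e_mid in the frame of reject_floor between -0.08 and 0.08 m and y of unit_e_mid in the frame of reject_floor between -0.07 and 0.07 m and z of unit_e_mid in the frame of reject_floor between 0.01 and 0.032 m and x of unit_f_mid in the frame of drawer_floor between -0.062 and 0.11 m and y of unit_f_mid in the frame of drawer_floor between -0.125 and 0.125 m and z of unit_f_mid in the frame of drawer_floor between 0.01 and 0.032 m and value of joint drawer below 0.005 m); the robot touches nothing.
It fails at once if a plunger is forced: more than 90 N on it from the fingers (contact force between the fingers and plunger_a above 90 N or contact force between the fingers and plunger_b above 90 N or contact force between the fingers and plunger_c above 90 N or contact force between the fingers and plunger_d above 90 N or contact force between the fingers and plunger_e above 90 N or contact force between the fingers and plunger_f above 90 N).
It fails at once if a bystander is moved by more than 40 mm (distance of any of fan, screw_jar, tape, meter, screwdriver, solvent from where it was at the start of the episode above 0.04 m).
Of unit_a, unit_b, unit_c, unit_d, unit_e, unit_f only 4 to 6 are there at a start; the rules pass over those that are not, and their reading is None.
At some moment in a run one of unit_a, unit_b, unit_c, unit_d, unit_e, unit_f may be knocked a few centimetres aside while the robot is not near it.
Once in a run the grip may slacken for a moment while it holds something.
It also fails if it takes over 210 s, if anything falls off the work surface, if the arm or the gripper's body presses on something with over 40 N, if the wrist force passes 120 N, or if a joint passes its speed limit or range.

ROBOT

A 6-joint arm with a two-finger parallel gripper is mounted at the origin on the work surface. World frame = base frame: x ahead of the robot, y to its left, z up, the work surface at z = 0. Lengths are in m, angles in rad, forces in N, time in s.
With the tool pointing down it reaches from about 0.35 to 0.975 m from the base axis. Payload 7.1 kg.
Tool frame: the origin (TCP) lies on the mounting face of the last link; the fingertips stand 182 mm ahead of it and the grasp point (between the pads) lies 163 mm ahead of it; y points along the fingers, x is the direction in which the jaws open and shut, and the axes are right-handed (so a half turn about y gives the same grasp; the last joint's range is limited). The gripper opens to 88 mm and grips with 3 to 60 N. Pads are 20 mm wide; open, the fingers measure 115 mm over their backs; the gripper's body (75 mm by 178 mm) begins 61 mm behind the grasp point.
Start: joints at [1.099, 0.423, 1.63, -0, 1.089, -0.019], TCP at [0.273, 0.562, 0.405] pointing down, gripper open.
Joint ranges: [-3, 3], [-0.9, 2.11], [0.09, 2.58], [-1.31, 4.45], [0.11, 2.69], [-2.54, 2.54]. Speed limits (rad/s): [2.39, 2.39, 3.01, 3.14, 3.14, 3.14].

INTERFACE

Orientations are given as a unit quaternion [w, x, y, z].
In Python, from cell import get_obs, imaging, close_job gives the robot as it stands.
- The arm moves only by the tool play_rows, never from a script. Its argument "moves" is a list of rows, each a list of 7 numbers: the shift along the tool's x, y, z in mm, then the turn, a rotation vector about the tool's x, y, z in degrees, then the finger opening in mm, from 0 to 87.8. In form: [[x, y, z, ax, ay, az, jaw], ...]. A call has 1 to 5 rows; each row shifts and turns the pose as measured when the row begins, along the tool's axes as they then stand; what a row does not reach is not made up. A row lasts 1/12 s, in which the tool goes at most 41.7 mm and 7.16 degrees, less where a joint would pass 70% of its speed; a pose out of reach is approached as far as the arm can. A call is refused whole if a number of a shift passes 41.7 or a number of a turn 7.16, either way. A call with a gripper value outside its range is refused whole. The fingers move at their own pace and stop on an object; the grip force is fixed at half the most. Time passes only in rows, so rows that do not move let the fingers close. It gives the time, the measured TCP pose, the force and the opening at its end, in the units of the state.
- get_obs(): the state, without advancing time (a new reading comes with each control period).
- imaging.snapshot(name): name is "scene" or "top" or "wrist"; returns (picture, depth): 400x640x3 uint8, red, green, blue; 400x640 float32, m along the optical axis (not along the pixel's ray), 0 where there is no reading.
- imaging.camera_params(name): a dict with "camera_matrix" (3x3 intrinsics, pixels), "rvec" (rotation vector, rad) and "tvec" (3), from world to camera coordinates, as OpenCV has them; the wrist camera has in their place "T_tool_cam" (4x4, takes a point from camera to tool coordinates, whose origin is the TCP and whose axes are the tool frame's). Camera axes: x right, y down, z forward; pixel columns grow to the right and rows downward; lengths in m; the calibration is good to about 2 mm. A picture is of the moment at which its call begins: read the wrist's pose just before it. camera_params takes no time and is no camera call.
- close_job(): hands the job in, once; it reports no verdict.
The state is a dict: "clock": time; "q": joint angles; "qd": joint speeds; "tau": joint torques, N m; "eef_pos": TCP position; "tool_rot": TCP orientation; "force": force on the tool from outside, world axes, zero at the start; "ft_torque": the same for the moment, N m; "finger_gap": finger opening in m.
Only numpy, scipy, OpenCV 4.12 (cv2) and the standard library are available. Lean on these libraries where they do the work, as an engineer would, in place of code of your own. Each camera call takes 0.05 s, during which the arm holds its last target. There are 200 camera calls.

## Working session

There is one attempt and no reset: what is moved stays moved. The work goes in short steps, Python scripts to look and compute and a tool call to move; the robot and the scene stay as the last step left them, time stands still between calls to the robot, and variables do not carry over. Pictures are saved under pics/ and viewed, about 12 in all and at most 16, crops included, and the job is handed in when it is done.

Besides the shell and the picture viewer there is one more tool, called after ">>>" as name([rows], argument=value, ...), one row to a line, values as JSON. play_rows: Moves the arm, as the interface text tells. Its arguments: {"type":"object","properties":{"moves":{"type":"array"}},"required":["moves"]}

```bash
ls; mkdir -p pics
cat > h.py <<'E'
import numpy as np, cv2
from cell import get_obs, imaging, close_job
from scipy.spatial.transform import Rotation as R
def snap(n,f=None):
    o=get_obs(); im,d=imaging.snapshot(n); p=imaging.camera_params(n)
    if 'rvec' in p:
        T=np.eye(4);T[:3,:3]=cv2.Rodrigues(np.array(p['rvec'],float))[0];T[:3,3]=np.ravel(p['tvec']);T=np.linalg.inv(T)
    else:
        W=np.eye(4);q=o['tool_rot'];W[:3,:3]=R.from_quat([q[1],q[2],q[3],q[0]]).as_matrix();W[:3,3]=o['eef_pos'];T=W@np.array(p['T_tool_cam'])
    K=np.array(p['camera_matrix'])
    if f: cv2.imwrite('pics/'+f,cv2.cvtColor(im,cv2.COLOR_RGB2BGR))
    v,u=np.mgrid[:400,:640]
    P=np.stack([(u-K[0,2])/K[0,0]*d,(v-K[1,2])/K[1,1]*d,d],-1)@T[:3,:3].T+T[:3,3]
    P[d==0]=np.nan
    return im,d,P
E
python3 - <<'E'
from h import *
print(get_obs())
for n in ('scene','top'):
    im,d,P=snap(n,n+'0.png'); np.savez(n+'0.npz',im=im,P=P)
print(imaging.camera_params('wrist'))
E
```

```text
pics
{'clock': 0.0, 'q': array([ 1.09899054e+00,  4.23848077e-01,  1.63068542e+00, -1.56914556e-05,
        1.08861519e+00, -1.89722280e-02]), 'qd': array([0.00173697, 0.00054647, 0.00085221, 0.00259083, 0.00073039,
       0.00074974]), 'tau': array([-2.30196616e-03, -5.44618142e+01, -2.73659652e+01,  6.42590644e-02,
        2.27889681e-02, -1.45073718e-04]), 'eef_pos': array([0.27328303, 0.5617763 , 0.40389877]), 'tool_rot': array([-0.59919351,  0.59976764,  0.37452766, -0.37546632]), 'force': array([0.59259151, 0.01642749, 0.45720038]), 'ft_torque': array([ 0.01701372, -0.01725355, -0.00217762]), 'finger_gap': 0.08774785600282861}
{'camera_matrix': array([[289.09087854,   0.        , 324.50717954],
       [  0.        , 289.09087854, 200.94495869],
       [  0.        ,   0.        ,   1.        ]]), 'T_tool_cam': array([[ 9.99999255e-01, -7.37802291e-04, -9.72240769e-04,
        -4.69988371e-04],
       [ 7.13425107e-04, -2.92971603e-01,  9.56120877e-01,
         2.09727399e-02],
       [-9.90267110e-04, -9.56120858e-01, -2.92970858e-01,
         8.12930285e-02],
       [ 0.00000000e+00,  0.00000000e+00,  0.00000000e+00,
         1.00000000e+00]])}
```

View pictures.

View pics/scene0.png

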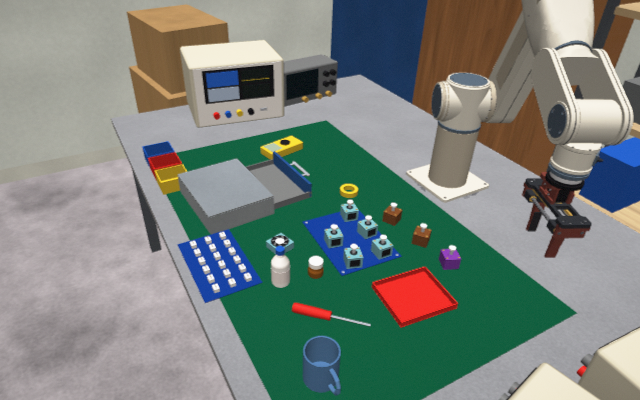

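View pics/top0.png

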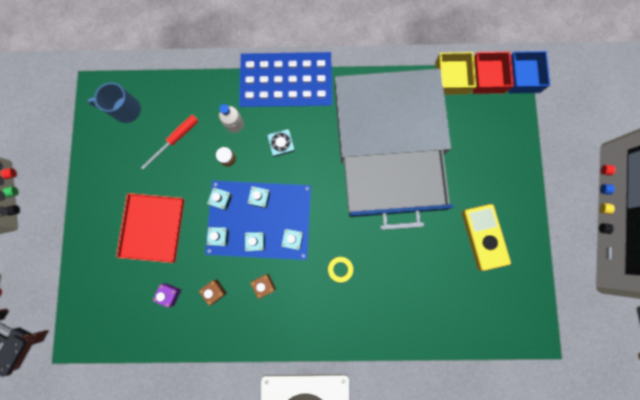

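The top view shows five teal solenoids on the blue board at (219,199), (259,197), (216,237), (254,242) and (291,240). The look-alikes are purple (165,295) and brown (212,292), (263,287). The other blue board, at (285,78), has white squares and isn't part of the job. The open drawer is at about (397,180) and the reject tray at about (150,228).

```bash
cat >> h.py <<'E'
def units(im,P,zlo=.03,zhi=.052):
    hsv=cv2.cvtColor(im,cv2.COLOR_RGB2HSV); 
    m=((hsv[...,0]>80)&(hsv[...,0]<102)&(hsv[...,1]>40)&(hsv[...,2]>70)).astype(np.uint8)
    m=m&(P[...,2]>zlo)&(P[...,2]<zhi)
    return m.astype(np.uint8),hsv
def rect(pts):
    r=cv2.minAreaRect((pts*1000).astype(np.float32)); return r
E
python3 - <<'E'
from h import *
z=np.load('top0.npz'); im,P=z['im'],z['P']
m,hsv=units(im,P)
n,l,s,c=cv2.connectedComponentsWithStats(m)
for i in range(1,n):
    if s[i,4]<60: continue
    q=P[l==i]; print('unit px',c[i].round(),s[i,4],'z',np.nanmedian(q[:,2]).round(4),'rect',np.round(rect(q[:,:2])[0]),np.round(rect(q[:,:2])[1]),round(rect(q[:,:2])[2],1))
# caps
w=((hsv[...,1]<40)&(hsv[...,2]>170)&(P[...,2]>.055)&(P[...,2]<.09)).astype(np.uint8)
n,l,s,c=cv2.connectedComponentsWithStats(w)
for i in range(1,n):
    if 15<s[i,4]<400: print('cap',c[i].round(),s[i,4],np.nanmedian(P[l==i],0).round(4))
for name,px in dict(board1=(213,187),board2=(305,190),board3=(302,253),board4=(212,253),tapeL=(340,269),jar=(224,156),fan=(281,142),solv=(230,118),cabF=(395,154),panel=(400,211),handle=(403,225),hL=(383,226),hR=(423,223),drfloor=(395,185),drL=(348,200),drR=(441,200),drFL=(351,209),drFR=(443,204),trayc=(150,228),cabc=(395,110),meter=(487,237),sdriver=(180,130),mug=(115,100)).items():
    print(name,P[px[1],px[0]].round(3))
r=((hsv[...,0]<8)|(hsv[...,0]>172))&(hsv[...,1]>150); r[:,:110]=0;r[:,200:]=0;r[:185]=0
print('tray',rect(P[r&np.isfinite(P[...,0])][:,:2]), np.nanpercentile(P[r][:,2],[1,50,99]))
z=np.load('scene0.npz');
E
```

```text
unit px [259. 197.] 230 z 0.0447 rect [560. 117.] [46. 46.] 78.2
unit px [220. 199.] 237 z 0.0445 rect [556. 221.] [47. 45.] 71.6
unit px [218. 236.] 246 z 0.0447 rect [458. 223.] [47. 44.] 87.0
unit px [292. 239.] 224 z 0.0447 rect [448.  29.] [45. 44.] 78.2
unit px [255. 241.] 234 z 0.0445 rect [443. 125.] [44. 44.] 0.3
cap [230. 117.] 122 [0.7594 0.1831 0.084 ]
cap [420. 112.] 25 [ 0.7726 -0.309   0.074 ]
cap [390. 124.] 21 [ 0.7396 -0.2276  0.0751]
cap [216. 196.] 46 [0.5571 0.2204 0.0686]
cap [257. 195.] 45 [0.5599 0.1165 0.0676]
cap [214. 236.] 48 [0.4572 0.2227 0.0675]
cap [291. 239.] 48 [0.4474 0.0294 0.0681]
cap [252. 241.] 50 [0.4434 0.1265 0.068 ]
cap [261. 287.] 53 [0.3308 0.1038 0.0653]
cap [208. 293.] 54 [0.3166 0.2326 0.066 ]
cap [160. 296.] 49 [0.3117 0.3512 0.0658]
board1 [0.594 0.248 0.004]
board2 [ 0.582 -0.003  0.006]
board3 [0.413 0.006 0.004]
board4 [0.416 0.245 0.003]
tapeL [ 0.37  -0.094  0.005]
jar [0.667 0.207 0.053]
fan [0.71  0.06  0.029]
solv [0.758 0.185 0.09 ]
cabF [ 0.676 -0.248  0.016]
panel [ 0.514 -0.245  0.066]
handle [ 0.48  -0.254  0.052]
hL [ 0.478 -0.203  0.056]
hR [ 0.485 -0.306  0.05 ]
drfloor [ 0.591 -0.245  0.013]
drL [ 0.55  -0.117  0.028]
drR [ 0.549 -0.366  0.013]
drFL [ 0.527 -0.126  0.014]
drFR [ 0.537 -0.37   0.017]
trayc [0.484 0.414 0.005]
cabc [ 0.779 -0.243  0.073]
meter [ 0.448 -0.469  0.042]
sdriver [0.748 0.336 0.028]
mug [0.842 0.526 0.018]
tray ((485.3838806152344, 412.2204284667969), (164.31211853027344, 169.43673706054688), 84.39151000976562) [0.0009028  0.0054092  0.02357994]
```

Run:
```python
import cv2
a=cv2.imread('pics/top0.png')[170:310,110:460]
cv2.imwrite('pics/crop0.png',cv2.resize(a,(800,320),interpolation=cv2.INTER_CUBIC))
```

```text
(no output)
```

View pics/crop0.png

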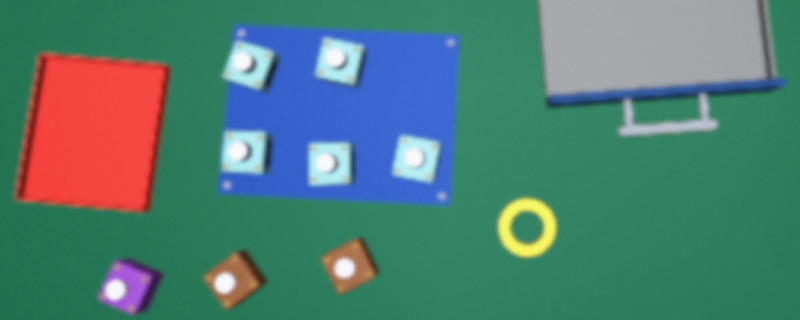

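The crop confirms the five teal units and the tray and drawer layout. Next I'll write a motion helper and fit the drawer and tray frames.

```bash
cat > plan.py <<'E'
from h import *
import sys
def plan(x,y,z,yaw,jaw,step=40,ref='grasp'):
    """target world point (grasp or tip), jaw-axis yaw (deg, mod 180); prints rows"""
    o=get_obs(); q=o['tool_rot']; M=R.from_quat([q[1],q[2],q[3],q[0]])
    # desired orientation: tool y down, tool x at yaw
    cand=[]
    cur=np.degrees(np.arctan2(*M.apply([1,0,0])[[1,0]]))
    d=(yaw-cur+90)%180-90; a=np.radians(cur+d)
    X=np.array([np.cos(a),np.sin(a),0]);Y=np.array([0,0,-1.]);D=R.from_matrix(np.stack([X,Y,np.cross(X,Y)],1))
    off=.163 if ref=='grasp' else .182
    tgt=np.array([x,y,z+off]); p=np.array(o['eef_pos'])
    rv=(M.inv()*D).as_rotvec(degrees=True); dp=tgt-p
    n=max(1,int(np.ceil(max(np.linalg.norm(dp)*1000/step,np.abs(rv).max()/7))))
    rows=[]; Mi=M
    for i in range(n):
        s=Mi.inv().apply(dp/n)*1000
        rows.append([round(float(v),1) for v in s]+[round(float(v),1) for v in rv/n]+[jaw]); Mi=Mi*R.from_rotvec(rv/n,degrees=True)
    print('at',(p-[0,0,off]).round(4),'yaw',round(cur,1),'F',np.round(o['force'],1),'gap',round(o['finger_gap'],4),'t',round(o['clock'],2))
    for i in range(0,n,5): print(rows[i:i+5])
if __name__=='__main__':
    a=sys.argv; plan(*map(float,a[1:6]),step=float(a[6]) if len(a)>6 else 40,ref=a[7] if len(a)>7 else 'grasp')
E
python3 - <<'E'
from h import *
z=np.load('top0.npz'); im,P=z['im'],z['P']; hsv=cv2.cvtColor(im,cv2.COLOR_RGB2HSV)
v,u=np.mgrid[:400,:640]
b=(hsv[...,0]>100)&(hsv[...,0]<125)&(hsv[...,1]>120)&(u>340)&(u<460)&(v>195)&(v<225)
q=P[b&np.isfinite(P[...,2])]; print('panel n',len(q),rect(q[:,:2]),np.nanpercentile(q[:,2],[5,50,95]))
q=q[q[:,2]>.055]; f=np.polyfit(q[:,1],q[:,0],1); print('panel top',f,'yaw',np.degrees(np.arctan(-f[0])),q.mean(0), q[:,1].min(),q[:,1].max())
c=(P[...,2]>.068)&(P[...,2]<.08)&(u>330)&(u<460)&(v>60)&(v<160); print('cab',rect(P[c][:,:2]))
fl=(u>360)&(u<430)&(v>165)&(v<200); print('floor z',np.nanpercentile(P[fl][:,2],[10,50,90]))
E
python3 plan.py .458 .223 .105 90 0 38 tip
```

```text
panel n 404 ((517.5582275390625, -248.85057067871094), (9.563172340393066, 258.03680419921875), 3.893975257873535) [0.05283964 0.06647535 0.06972771]
panel top [-0.06344198  0.50160519] yaw 3.6300926707619054 [ 0.51741328 -0.24917398  0.0662872 ] -0.3774445623839217 -0.11999688010111158
cab ((774.00732421875, -234.8330841064453), (221.56105041503906, 280.1351013183594), 3.593599796295166)
floor z [0.01325263 0.01571024 0.01818129]
at [0.2733 0.5618 0.222 ] yaw 64.1 F [ 0.3 -0.5  0.9] gap 0.0878 t 0.1
[[-20.3, 10.7, -28.6, -0.0, -2.4, -0.0, 0.0], [-21.5, 10.7, -27.7, -0.0, -2.4, -0.0, 0.0], [-22.6, 10.7, -26.8, -0.0, -2.4, -0.0, 0.0], [-23.7, 10.7, -25.9, -0.0, -2.4, -0.0, 0.0], [-24.7, 10.7, -24.9, -0.0, -2.4, -0.0, 0.0]]
[[-25.8, 10.7, -23.8, -0.0, -2.4, -0.0, 0.0], [-26.7, 10.6, -22.7, -0.0, -2.4, -0.0, 0.0], [-27.6, 10.6, -21.6, -0.0, -2.4, -0.0, 0.0], [-28.5, 10.6, -20.5, -0.0, -2.4, -0.0, 0.0], [-29.3, 10.6, -19.3, -0.0, -2.4, -0.0, 0.0]]
[[-30.1, 10.6, -18.0, -0.0, -2.4, -0.0, 0.0]]
```

>>> play_rows([
  [-20, 11, -29, 0, -2.4, 0, 0],
  [-21, 11, -28, 0, -2.4, 0, 0],
  [-23, 11, -27, 0, -2.4, 0, 0],
  [-24, 11, -26, 0, -2.4, 0, 0],
  [-25, 11, -25, 0, -2.4, 0, 0],
])

```text
clock: 0.52
eef_pos: [0.3588, 0.4085, 0.3479]
tool_rot: [0.554, -0.552, -0.442, 0.439]
force: [1.2, 0.1, 0.2]
finger_gap: 0.0582
```

>>> play_rows([
  [-26, 11, -24, 0, -2.4, 0, 0],
  [-27, 11, -23, 0, -2.4, 0, 0],
  [-28, 11, -22, 0, -2.4, 0, 0],
  [-28, 11, -20, 0, -2.4, 0, 0],
  [-29, 11, -19, 0, -2.4, 0, 0],
])

```text
clock: 0.93
eef_pos: [0.4489, 0.2488, 0.2891]
tool_rot: [0.502, -0.5, -0.5, 0.498]
force: [0.4, 0.2, 0.5]
finger_gap: 0.0247
```

```bash
python3 plan.py .458 .223 .075 90 0 30 tip
```

```text
at [0.4489 0.2488 0.1071] yaw 89.8 F [0.4 0.2 0.5] gap 0.0247 t 0.93
[[-13.0, 16.0, -4.6, 0.0, -0.1, 0.1, 0.0], [-12.9, 16.0, -4.5, 0.0, -0.1, 0.1, 0.0]]
```

>>> play_rows([
  [-13, 12, -4.5, 0, 0, 0, 0],
  [-13, 12, -4.5, 0, 0, 0, 0],
  [0, 4, 0, 0, 0, 0, 0],
  [0, 0, 0, 0, 0, 0, 0],
])

```text
clock: 1.27
eef_pos: [0.4602, 0.2153, 0.2572]
tool_rot: [0.504, -0.501, -0.497, 0.498]
force: [-0.8, 0.9, -0.9]
finger_gap: 0.001
```

>>> play_rows([
  [0, 2, 0, 0, 0, 0, 0],
  [0, 2, 0, 0, 0, 0, 0],
  [0, 2, 0, 0, 0, 0, 0],
  [0, 2, 0, 0, 0, 0, 0],
  [0, 2, 0, 0, 0, 0, 0],
])

```text
clock: 1.68
eef_pos: [0.4597, 0.2187, 0.2482]
tool_rot: [0.502, -0.5, -0.499, 0.498]
force: [0.1, -0.8, -0.4]
finger_gap: 0.0004
```

>>> play_rows([
  [0, 2, 0, 0, 0, 0, 0],
])

```text
clock: 1.77
eef_pos: [0.4596, 0.2193, 0.2464]
tool_rot: [0.502, -0.5, -0.5, 0.498]
force: [0.0, -2.9, 3.4]
finger_gap: 0.0005
```

>>> play_rows([
  [0, 2, 0, 0, 0, 0, 0],
])

```text
clock: 1.85
eef_pos: [0.4595, 0.2195, 0.2445]
tool_rot: [0.502, -0.5, -0.5, 0.498]
force: [-0.6, -2.4, 2.2]
finger_gap: 0.0002
```

>>> play_rows([
  [0, 2, 0, 0, 0, 0, 0],
])

```text
clock: 1.93
eef_pos: [0.4595, 0.2196, 0.2426]
tool_rot: [0.502, -0.5, -0.5, 0.498]
force: [-0.3, -2.8, 3.2]
finger_gap: 0.0006
```

>>> play_rows([
  [0, 2, 0, 0, 0, 0, 0],
])

```text
clock: 2.02
eef_pos: [0.4595, 0.2196, 0.2406]
tool_rot: [0.501, -0.5, -0.5, 0.498]
force: [-0.3, -2.3, 3.7]
finger_gap: 0.0005
```

>>> play_rows([
  [0, 2, 0, 0, 0, 0, 0],
])

```text
clock: 2.1
eef_pos: [0.4595, 0.2195, 0.2384]
tool_rot: [0.501, -0.5, -0.5, 0.498]
force: [0.7, -2.3, 2.9]
finger_gap: 0.0003
```

>>> play_rows([
  [0, 2, 0, 0, 0, 0, 0],
])

```text
clock: 2.18
eef_pos: [0.4594, 0.2194, 0.2363]
tool_rot: [0.501, -0.5, -0.5, 0.499]
force: [-0.1, -3.1, 3.3]
finger_gap: 0.0006
```

>>> play_rows([
  [0, 2, 0, 0, 0, 0, 0],
])

```text
clock: 2.27
eef_pos: [0.4595, 0.2193, 0.2341]
tool_rot: [0.501, -0.5, -0.5, 0.499]
force: [0.3, -2.1, 2.8]
finger_gap: 0.0004
```

>>> play_rows([
  [0, 2, 0, 0, 0, 0, 0],
])

```text
clock: 2.35
eef_pos: [0.4595, 0.2192, 0.2319]
tool_rot: [0.501, -0.5, -0.5, 0.498]
force: [-0.7, -1.5, 3.3]
finger_gap: 0.0004
```

>>> play_rows([
  [0, 2, 0, 0, 0, 0, 0],
])

```text
clock: 2.43
eef_pos: [0.4599, 0.2194, 0.2307]
tool_rot: [0.501, -0.5, -0.5, 0.498]
force: [-8.5, -6.1, 48.7]
finger_gap: 0.0006
```

>>> play_rows([
  [0, 1, 0, 0, 0, 0, 0],
])

```text
clock: 2.52
eef_pos: [0.4599, 0.2193, 0.231]
tool_rot: [0.501, -0.5, -0.5, 0.498]
force: [-7.4, -5.1, 26.2]
finger_gap: 0.0004
```

>>> play_rows([
  [0, -15, 0, 0, 0, 0, 0],
  [0, -30, 0, 0, 0, 0, 0],
  [0, 0, 0, 0, 0, 0, 0],
])

```text
clock: 2.77
eef_pos: [0.4598, 0.2195, 0.2764]
tool_rot: [0.502, -0.5, -0.499, 0.499]
force: [1.0, 0.5, 0.8]
finger_gap: 0.0001
```

```bash
python3 plan.py .443 .126 .075 90 0 30 tip
```

```text
at [0.4598 0.2195 0.0944] yaw 89.8 F [1.  0.5 0.8] gap 0.0001 t 2.77
[[-23.4, 4.8, 4.1, -0.0, -0.1, 0.0, 0.0], [-23.4, 4.8, 4.1, -0.0, -0.1, 0.0, 0.0], [-23.4, 4.8, 4.1, -0.0, -0.1, 0.0, 0.0], [-23.4, 4.8, 4.2, -0.0, -0.1, 0.0, 0.0]]
```

>>> play_rows([
  [-23.4, 4, 4.1, 0, 0, 0, 0],
  [-23.4, 4, 4.1, 0, 0, 0, 0],
  [-23.4, 5, 4.1, 0, 0, 0, 0],
  [-23.4, 5, 4.1, 0, 0, 0, 0],
  [0, 4, 0, 0, 0, 0, 0],
])

```text
clock: 3.18
eef_pos: [0.4438, 0.1256, 0.2541]
tool_rot: [-0.501, 0.5, 0.504, -0.496]
force: [0.2, 0.4, -0.1]
finger_gap: 0.0003
```

>>> play_rows([
  [0, 1.5, 0, 0, 0, 0, 0],
  [0, 1.5, 0, 0, 0, 0, 0],
  [0, 1.5, 0, 0, 0, 0, 0],
  [0, 1.5, 0, 0, 0, 0, 0],
])

```text
clock: 3.52
eef_pos: [0.4442, 0.1263, 0.2465]
tool_rot: [-0.501, 0.5, 0.503, -0.495]
force: [-1.7, -2.2, 3.0]
finger_gap: 0.0005
```

>>> play_rows([
  [0, 1.5, 0, 0, 0, 0, 0],
  [0, 1.5, 0, 0, 0, 0, 0],
])

```text
clock: 3.68
eef_pos: [0.4443, 0.1274, 0.2433]
tool_rot: [-0.501, 0.5, 0.503, -0.496]
force: [-2.4, -1.9, 3.8]
finger_gap: 0.0005
```

>>> play_rows([
  [0, 1.5, 0, 0, 0, 0, 0],
  [0, 1.5, 0, 0, 0, 0, 0],
])

```text
clock: 3.85
eef_pos: [0.4443, 0.128, 0.2402]
tool_rot: [-0.5, 0.499, 0.504, -0.496]
force: [-1.0, -1.8, 3.8]
finger_gap: 0.0005
```

>>> play_rows([
  [0, 1.5, 0, 0, 0, 0, 0],
  [0, 1.5, 0, 0, 0, 0, 0],
])

```text
clock: 4.02
eef_pos: [0.4443, 0.1282, 0.237]
tool_rot: [-0.5, 0.499, 0.504, -0.497]
force: [-0.5, -2.6, 3.6]
finger_gap: 0.0004
```

>>> play_rows([
  [0, 1.5, 0, 0, 0, 0, 0],
  [0, 1.5, 0, 0, 0, 0, 0],
])

```text
clock: 4.18
eef_pos: [0.4443, 0.1282, 0.2337]
tool_rot: [-0.5, 0.499, 0.504, -0.497]
force: [-1.1, -2.8, 3.8]
finger_gap: 0.0008
```

>>> play_rows([
  [0, 1.5, 0, 0, 0, 0, 0],
  [0, 1.5, 0, 0, 0, 0, 0],
  [0, 1, 0, 0, 0, 0, 0],
])

```text
clock: 4.43
eef_pos: [0.4445, 0.127, 0.231]
tool_rot: [-0.499, 0.499, 0.503, -0.498]
force: [-5.2, -10.1, 29.5]
finger_gap: 0.0006
```

>>> play_rows([
  [0, -15, 0, 0, 0, 0, 0],
  [0, -30, 0, 0, 0, 0, 0],
  [0, 0, 0, 0, 0, 0, 0],
])

```text
clock: 4.68
eef_pos: [0.4447, 0.1265, 0.2766]
tool_rot: [-0.5, 0.5, 0.503, -0.498]
force: [0.4, 0.2, 0.0]
finger_gap: 0.0007
```

```bash
python3 plan.py .560 .117 .073 90 0 30 tip
```

```text
at [0.4447 0.1265 0.0946] yaw 90.1 F [0.4 0.2 0. ] gap 0.0007 t 4.68
[[-2.5, 5.5, -28.8, 0.1, 0.0, 0.1, 0.0], [-2.4, 5.5, -28.8, 0.1, 0.0, 0.1, 0.0], [-2.4, 5.5, -28.8, 0.1, 0.0, 0.1, 0.0], [-2.4, 5.4, -28.8, 0.1, 0.0, 0.1, 0.0]]
```

>>> play_rows([
  [-2.4, 4, -28.8, 0, 0, 0, 0],
  [-2.4, 4, -28.8, 0, 0, 0, 0],
  [-2.4, 5, -28.8, 0, 0, 0, 0],
  [-2.4, 5, -28.8, 0, 0, 0, 0],
  [0, 4, 0, 0, 0, 0, 0],
])

```text
clock: 5.1
eef_pos: [0.5645, 0.1179, 0.2551]
tool_rot: [-0.498, 0.501, 0.506, -0.495]
force: [1.1, -0.7, 0.3]
finger_gap: 0.0004
```

>>> play_rows([
  [0, 1.5, 0, 0, 0, 0, 0],
  [0, 1.5, 0, 0, 0, 0, 0],
  [0, 1.5, 0, 0, 0, 0, 0],
  [0, 1.5, 0, 0, 0, 0, 0],
])

```text
clock: 5.43
eef_pos: [0.5641, 0.1181, 0.2463]
tool_rot: [-0.499, 0.501, 0.506, -0.495]
force: [1.3, -2.2, 3.6]
finger_gap: -0.0002
```

>>> play_rows([
  [0, 1.5, 0, 0, 0, 0, 0],
  [0, 1.5, 0, 0, 0, 0, 0],
])

```text
clock: 5.6
eef_pos: [0.5638, 0.1182, 0.244]
tool_rot: [-0.498, 0.501, 0.507, -0.494]
force: [0.7, -1.8, 4.7]
finger_gap: 0.0005
```

>>> play_rows([
  [0, 1.5, 0, 0, 0, 0, 0],
  [0, 1.5, 0, 0, 0, 0, 0],
])

```text
clock: 5.77
eef_pos: [0.5636, 0.1182, 0.2417]
tool_rot: [-0.497, 0.501, 0.507, -0.494]
force: [1.4, -1.3, 4.8]
finger_gap: 0.0001
```

>>> play_rows([
  [0, 1.5, 0, 0, 0, 0, 0],
  [0, 1.5, 0, 0, 0, 0, 0],
])

```text
clock: 5.93
eef_pos: [0.5635, 0.1182, 0.2388]
tool_rot: [-0.497, 0.501, 0.507, -0.494]
force: [1.2, -1.9, 3.8]
finger_gap: 0.0005
```

>>> play_rows([
  [0, 1.5, 0, 0, 0, 0, 0],
  [0, 1.5, 0, 0, 0, 0, 0],
])

```text
clock: 6.1
eef_pos: [0.5635, 0.1181, 0.2357]
tool_rot: [-0.497, 0.501, 0.507, -0.494]
force: [0.8, -2.1, 3.9]
finger_gap: 0.0004
```

>>> play_rows([
  [0, 1.5, 0, 0, 0, 0, 0],
  [0, 1.5, 0, 0, 0, 0, 0],
  [0, 1.5, 0, 0, 0, 0, 0],
  [0, 1.5, 0, 0, 0, 0, 0],
])

```text
clock: 6.43
eef_pos: [0.564, 0.1182, 0.2309]
tool_rot: [-0.497, 0.501, 0.507, -0.494]
force: [-7.5, -4.0, 35.5]
finger_gap: 0.0007
```

>>> play_rows([
  [0, 1, 0, 0, 0, 0, 0],
  [0, 1, 0, 0, 0, 0, 0],
])

```text
clock: 6.6
eef_pos: [0.5639, 0.1182, 0.2312]
tool_rot: [-0.497, 0.501, 0.507, -0.494]
force: [-2.6, -2.4, 13.9]
finger_gap: 0.0003
```

>>> play_rows([
  [0, -15, 0, 0, 0, 0, 0],
  [0, -30, 0, 0, 0, 0, 0],
  [0, 0, 0, 0, 0, 0, 0],
])

```text
clock: 6.85
eef_pos: [0.5614, 0.1181, 0.2751]
tool_rot: [-0.5, 0.5, 0.505, -0.496]
force: [1.1, 0.4, 0.4]
finger_gap: 0.0005
```

```bash
python3 plan.py .556 .221 .073 90 0 30 tip
```

```text
at [0.5614 0.1181 0.0931] yaw 90.1 F [1.1 0.4 0.4] gap 0.0005 t 6.85
[[25.7, 5.2, 1.3, 0.1, 0.0, 0.1, 0.0], [25.7, 5.2, 1.3, 0.1, 0.0, 0.1, 0.0], [25.7, 5.1, 1.3, 0.1, 0.0, 0.1, 0.0], [25.7, 5.1, 1.3, 0.1, 0.0, 0.1, 0.0]]
```

>>> play_rows([
  [25.7, 4, 1.3, 0.2, 0, 0.2, 0],
  [25.7, 4, 1.3, 0.2, 0, 0.2, 0],
  [25.7, 4, 1.3, 0, 0, 0, 0],
  [25.7, 5, 1.3, 0, 0, 0, 0],
  [0, 4, 0, 0, 0, 0, 0],
])

```text
clock: 7.27
eef_pos: [0.5543, 0.2238, 0.2526]
tool_rot: [0.502, -0.5, -0.499, 0.499]
force: [-0.4, 0.1, 0.3]
finger_gap: 0.0007
```

>>> play_rows([
  [0, 1.5, 0, 0, 0, 0, 0],
  [0, 1.5, 0, 0, 0, 0, 0],
  [0, 1.5, 0, 0, 0, 0, 0],
  [0, 1.5, 0, 0, 0, 0, 0],
])

```text
clock: 7.6
eef_pos: [0.5534, 0.2239, 0.2441]
tool_rot: [0.502, -0.499, -0.499, 0.5]
force: [-0.6, 2.2, 4.0]
finger_gap: 0.0004
```

>>> play_rows([
  [0, 1.5, 0, 0, 0, 0, 0],
  [0, 1.5, 0, 0, 0, 0, 0],
])

```text
clock: 7.77
eef_pos: [0.5537, 0.223, 0.2416]
tool_rot: [0.503, -0.499, -0.499, 0.499]
force: [-3.9, 4.8, 20.5]
finger_gap: 0.0003
```

>>> play_rows([
  [0, 1.5, 0, 0, 0, 0, 0],
  [0, 1.5, 0, 0, 0, 0, 0],
])

```text
clock: 7.93
eef_pos: [0.554, 0.2229, 0.2417]
tool_rot: [0.504, -0.499, -0.499, 0.498]
force: [-5.8, 2.6, 18.9]
finger_gap: 0.0005
```

>>> play_rows([
  [0, 1.5, 0, 0, 0, 0, 0],
  [0, 1.5, 0, 0, 0, 0, 0],
])

```text
clock: 8.1
eef_pos: [0.5539, 0.2226, 0.2417]
tool_rot: [0.505, -0.499, -0.499, 0.497]
force: [-4.0, 2.7, 15.6]
finger_gap: 0.0003
```

>>> play_rows([
  [0, 1.5, 0, 0, 0, 0, 0],
  [0, 1.5, 0, 0, 0, 0, 0],
])

```text
clock: 8.27
eef_pos: [0.5538, 0.2223, 0.2417]
tool_rot: [0.506, -0.499, -0.499, 0.496]
force: [-5.2, 2.7, 15.4]
finger_gap: 0.0005
```

P2 stopped dead with about 10.7 mm to go, so it goes to the reject tray. P4 is the last one to press.

>>> play_rows([
  [0, -15, 0, 0, 0, 0, 0],
  [0, -30, 0, 0, 0, 0, 0],
  [0, 0, 0, 0, 0, 0, 0],
])

```text
clock: 8.52
eef_pos: [0.5532, 0.2197, 0.2869]
tool_rot: [0.507, -0.499, -0.496, 0.497]
force: [0.3, 0.8, -0.0]
finger_gap: 0.0003
```

```bash
python3 plan.py .448 .029 .073 90 0 38 tip
```

```text
at [0.5532 0.2197 0.1049] yaw 89.3 F [ 0.3  0.8 -0. ] gap 0.0003 t 8.52
[[-32.0, 5.2, 17.1, -0.1, -0.1, 0.1, 0.0], [-32.0, 5.2, 17.2, -0.1, -0.1, 0.1, 0.0], [-31.9, 5.3, 17.2, -0.1, -0.1, 0.1, 0.0], [-31.9, 5.3, 17.3, -0.1, -0.1, 0.1, 0.0], [-31.9, 5.3, 17.4, -0.1, -0.1, 0.1, 0.0]]
[[-31.8, 5.3, 17.5, -0.1, -0.1, 0.1, 0.0]]
```

>>> play_rows([
  [-32, 2, 17.3, -0.2, -0.2, 0.2, 0],
  [-32, 3, 17.3, -0.2, -0.2, 0.2, 0],
  [-32, 4, 17.3, 0, 0, 0, 0],
  [-32, 4, 17.3, 0, 0, 0, 0],
  [-32, 5, 17.3, 0, 0, 0, 0],
])

```text
clock: 8.93
eef_pos: [0.4653, 0.0575, 0.2692]
tool_rot: [-0.498, 0.502, 0.502, -0.498]
force: [-0.1, -0.8, -0.9]
finger_gap: 0.0006
```

```bash
python3 plan.py .448 .029 .070 90 0 38 tip
```

```text
at [0.4653 0.0575 0.0872] yaw 90.0 F [-0.1 -0.8 -0.9] gap 0.0006 t 8.93
[[-28.5, 17.0, 17.5, 0.5, -0.0, 0.1, 0.0]]
```

>>> play_rows([
  [-28.5, 8, 17.5, 0.5, 0, 0, 0],
  [0, 8, 0, 0, 0, 0, 0],
  [0, 1, 0, 0, 0, 0, 0],
])

```text
clock: 9.18
eef_pos: [0.4411, 0.0219, 0.2499]
tool_rot: [0.504, -0.5, -0.496, 0.5]
force: [0.6, 0.4, 0.0]
finger_gap: 0.0009
```

>>> play_rows([
  [0, 1.5, 0, 0, 0, 0, 0],
  [0, 1.5, 0, 0, 0, 0, 0],
  [0, 1.5, 0, 0, 0, 0, 0],
  [0, 1.5, 0, 0, 0, 0, 0],
])

```text
clock: 9.52
eef_pos: [0.4417, 0.0221, 0.2445]
tool_rot: [0.504, -0.499, -0.496, 0.501]
force: [-11.0, -8.4, 45.6]
finger_gap: 0.0003
```

>>> play_rows([
  [0, 1.5, 0, 0, 0, 0, 0],
  [0, 1.5, 0, 0, 0, 0, 0],
])

```text
clock: 9.68
eef_pos: [0.4421, 0.0226, 0.2447]
tool_rot: [0.502, -0.498, -0.496, 0.504]
force: [-10.5, -8.1, 32.7]
finger_gap: 0.0005
```

>>> play_rows([
  [0, 1.5, 0, 0, 0, 0, 0],
  [0, 1.5, 0, 0, 0, 0, 0],
])

```text
clock: 9.85
eef_pos: [0.4422, 0.0231, 0.2448]
tool_rot: [0.501, -0.497, -0.496, 0.506]
force: [-8.6, -8.1, 28.2]
finger_gap: 0.0004
```

>>> play_rows([
  [0, 1.5, 0, 0, 0, 0, 0],
  [0, 1.5, 0, 0, 0, 0, 0],
])

```text
clock: 10.02
eef_pos: [0.4424, 0.0235, 0.2448]
tool_rot: [0.499, -0.497, -0.496, 0.508]
force: [-8.7, -8.7, 28.7]
finger_gap: 0.0006
```

>>> play_rows([
  [0, 1.5, 0, 0, 0, 0, 0],
  [0, 1.5, 0, 0, 0, 0, 0],
])

```text
clock: 10.18
eef_pos: [0.4426, 0.024, 0.2448]
tool_rot: [0.498, -0.496, -0.497, 0.51]
force: [-9.2, -8.0, 28.9]
finger_gap: 0.0004
```

P4 also stuck, at about 4 mm of travel. I'll rise and take a wrist view to locate all of them again.

>>> play_rows([
  [0, -15, 0, 0, 0, 0, 70],
  [10, -35, 0, 0, 0, 0, 70],
  [20, -35, 0, 0, 0, 0, 70],
  [25, -35, -5, 0, 0, 0, 70],
  [25, -35, -5, 0, 0, 0, 70],
])

```text
clock: 10.6
eef_pos: [0.453, 0.1062, 0.3959]
tool_rot: [0.499, -0.493, -0.494, 0.513]
force: [0.5, -1.9, -0.6]
finger_gap: 0.0302
```

>>> play_rows([
  [15, -30, -20, 0, 0, 0, 70],
  [15, -20, -20, 0, 0, 0, 70],
  [0, 0, 0, 0, 0, 0, 70],
])

```text
clock: 10.85
eef_pos: [0.4963, 0.1458, 0.456]
tool_rot: [0.494, -0.494, -0.501, 0.51]
force: [0.9, 0.8, 0.3]
finger_gap: 0.0501
```

```bash
cat >> h.py <<'E'
def find(name,f=None):
    im,d,P=snap(name,f); m,hsv=units(im,P); n,l,s,c=cv2.connectedComponentsWithStats(m)
    w=(hsv[...,1]<60)&(hsv[...,2]>150)
    for i in range(1,n):
        q=P[l==i]
        r=rect(q[:,:2])
        if s[i,4]<60 or min(r[1])<25: continue
        x,y=np.array(r[0])/1000
        near=w&(np.hypot(P[...,0]-x,P[...,1]-y)<.02)&(P[...,2]>np.nanmedian(q[:,2])+.001)
        cz=np.nanpercentile(P[near][:,2],70)-np.nanmedian(q[:,2]) if near.sum()>5 else None
        a=r[2]%90; a=a-90 if a>45 else a
        print('px',c[i].round(),'n',s[i,4],'xy',np.round([x,y],4),'size',np.round(r[1]),'ang',round(a,1),'topz',np.nanmedian(q[:,2]).round(4),'cap+',cz, 'capxy',np.nanmedian(P[near][:,:2],0).round(4) if near.sum()>5 else '')
    return im,d,P
E
python3 - <<'E'
from h import *
o=get_obs();print(o['eef_pos'],o['tool_rot'])
find('wrist','w1.png'); print(); find('top')
E
```

```text
[0.49634128 0.14583156 0.45601531] [ 0.49436313 -0.4942498  -0.5012906   0.50993134]
px [243. 137.] n 846 xy [0.4465 0.0296] size [46. 46.] ang -12.1 topz 0.0416 cap+ 0.02053881288728998 capxy [0.4464 0.03  ]
px [315. 136.] n 903 xy [0.4421 0.1269] size [45. 45.] ang 1.6 topz 0.0417 cap+ 0.0062185572124792005 capxy [0.4426 0.1271]
px [385. 148.] n 881 xy [0.4566 0.2238] size [46. 46.] ang -3.5 topz 0.0416 cap+ 0.006337111273915778 capxy [0.4571 0.2236]
px [378. 215.] n 704 xy [0.5555 0.221 ] size [46. 46.] ang -18.9 topz 0.0414 cap+ 0.01688513319582781 capxy [0.5554 0.2211]
px [307. 216.] n 757 xy [0.5581 0.1178] size [46. 46.] ang -13.0 topz 0.0413 cap+ 0.0064204834721494075 capxy [0.5586 0.1182]

px [292. 239.] n 228 xy [0.4485 0.0293] size [45. 44.] ang -11.8 topz 0.0447 cap+ 0.020460370627563215 capxy [0.4476 0.0296]
px [255. 241.] n 248 xy [0.4434 0.1252] size [44. 44.] ang 0.7 topz 0.0448 cap+ 0.5361216730937947 capxy [0.4544 0.1294]
```

View pics/w1.png

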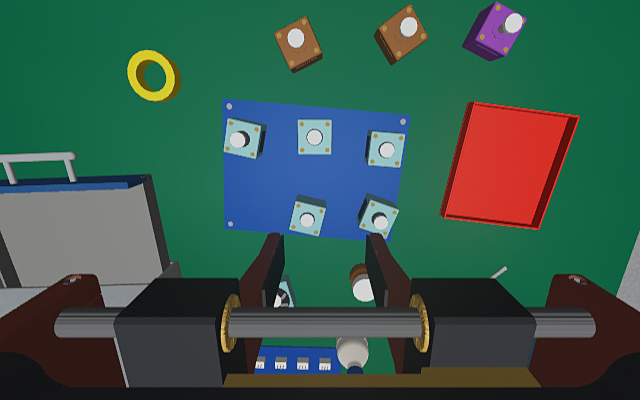

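```bash
python3 plan.py .4475 .0295 .10 78 75 38
```

```text
at [0.4934 0.1437 0.2889] yaw 91.3 F [-0.5 -0.5  0.5] gap 0.0582 t 10.95
[[-18.5, 31.8, 7.5, -0.1, 2.2, -0.1, 75.0], [-18.9, 31.8, 6.9, -0.1, 2.2, -0.1, 75.0], [-19.2, 31.7, 6.2, -0.1, 2.2, -0.1, 75.0], [-19.5, 31.6, 5.6, -0.1, 2.2, -0.1, 75.0], [-19.7, 31.6, 4.9, -0.1, 2.2, -0.1, 75.0]]
[[-20.0, 31.5, 4.2, -0.1, 2.2, -0.1, 75.0]]
```

>>> play_rows([
  [-18.5, 30, 7.5, 0, 2.2, 0, 75],
  [-19, 30, 7, 0, 2.2, 0, 75],
  [-19, 30, 6, 0, 2.2, 0, 75],
  [-19.5, 30, 5.5, 0, 2.2, 0, 75],
  [-20, 30, 5, 0, 2.2, 0, 75],
])

```text
clock: 11.37
eef_pos: [0.4515, 0.0476, 0.2993]
tool_rot: [-0.54, 0.541, 0.451, -0.461]
force: [0.4, -0.6, -0.2]
finger_gap: 0.0751
```

```bash
python3 plan.py .4475 .0295 .09 78 75 38
```

```text
at [0.4515 0.0476 0.1363] yaw 80.3 F [ 0.4 -0.6 -0.2] gap 0.0751 t 11.37
[[-9.0, 23.3, 0.3, -0.2, 1.2, -0.3, 75.0], [-9.2, 23.2, 0.2, -0.2, 1.2, -0.3, 75.0]]
```

>>> play_rows([
  [-9, 20, 0, 0, 1.2, 0, 75],
  [-8, 20, 0, 0, 1.2, 0, 75],
  [0, 0, 0, 0, 0, 0, 75],
])

```text
clock: 11.62
eef_pos: [0.4378, 0.0261, 0.2497]
tool_rot: [0.555, -0.547, -0.432, 0.454]
force: [-0.3, -0.1, -0.1]
finger_gap: 0.0747
```

```bash
python3 plan.py .4475 .0295 .027 78 75 25
```

```text
at [0.4378 0.0261 0.0867] yaw 77.5 F [-0.3 -0.1 -0.1] gap 0.0747 t 11.62
[[2.2, 19.8, -3.5, -0.5, -0.2, -0.3, 75.0], [2.0, 19.8, -3.3, -0.5, -0.2, -0.3, 75.0], [1.9, 19.9, -3.1, -0.5, -0.2, -0.3, 75.0]]
```

>>> play_rows([
  [2, 19, -3.3, -0.5, 0, -0.3, 75],
  [2, 19, -3.3, -0.5, 0, -0.3, 75],
  [2, 16, -3, -0.5, 0, -0.3, 75],
  [0, 4, 0, 0, 0, 0, 75],
  [0, 0, 0, 0, 0, 0, 75],
])

```text
clock: 12.03
eef_pos: [0.4427, 0.0291, 0.1883]
tool_rot: [0.553, -0.549, -0.439, 0.447]
force: [-0.6, -0.4, -0.1]
finger_gap: 0.0752
```

```bash
python3 plan.py .4475 .0295 .027 78 40 25
```

```text
at [0.4427 0.0291 0.0253] yaw 77.6 F [-0.6 -0.4 -0.1] gap 0.0752 t 12.03
[[1.4, -1.7, -4.6, -0.6, -0.4, -0.2, 40.0]]
```

>>> play_rows([
  [1, -1, -4, -0.5, 0, 0, 40],
  [0, 0, 0, 0, 0, 0, 40],
  [0, 0, 0, 0, 0, 0, 40],
  [0, 0, 0, 0, 0, 0, 40],
  [0, 0, 0, 0, 0, 0, 40],
])

```text
clock: 12.45
eef_pos: [0.4473, 0.0298, 0.1928]
tool_rot: [-0.55, 0.552, 0.443, -0.444]
force: [0.4, -0.8, -0.9]
finger_gap: 0.0461
```

>>> play_rows([
  [0, 0, 0, 0, 0, 0, 40],
  [0, -20, 0, 0, 0, 0, 40],
  [0, -35, 0, 0, 0, 0, 40],
  [0, -35, 0, 0, 0, 0, 40],
  [0, 0, 0, 0, 0, 0, 40],
])

```text
clock: 12.87
eef_pos: [0.4465, 0.0301, 0.2851]
tool_rot: [0.551, -0.551, -0.441, 0.446]
force: [0.7, -0.6, -1.9]
finger_gap: 0.0456
```

```bash
python3 plan.py .455 .412 .13 85 40 38
```

```text
at [0.4465 0.0301 0.1221] yaw 77.7 F [ 0.7 -0.6 -1.9] gap 0.0456 t 12.87
[[34.1, -0.9, 6.7, -0.0, -0.7, -0.0, 40.0], [34.2, -0.9, 6.3, -0.0, -0.7, -0.0, 40.0], [34.2, -0.8, 5.9, -0.0, -0.7, -0.0, 40.0], [34.3, -0.8, 5.5, -0.0, -0.7, -0.0, 40.0], [34.4, -0.8, 5.1, -0.0, -0.7, -0.0, 40.0]]
[[34.4, -0.8, 4.7, -0.0, -0.7, -0.0, 40.0], [34.5, -0.8, 4.3, -0.0, -0.7, -0.0, 40.0], [34.5, -0.8, 3.9, -0.0, -0.7, -0.0, 40.0], [34.6, -0.8, 3.5, -0.0, -0.7, -0.0, 40.0], [34.6, -0.7, 3.1, -0.0, -0.7, -0.0, 40.0]]
[[34.6, -0.7, 2.7, -0.0, -0.7, -0.0, 40.0]]
```

>>> play_rows([
  [34, -1, 6.5, 0, -0.5, 0, 40],
  [34, -1, 6.5, 0, -0.5, 0, 40],
  [34, -1, 6, 0, -0.5, 0, 40],
  [34, -1, 6, 0, -0.5, 0, 40],
  [34, -1, 5.5, 0, -0.5, 0, 40],
])

```text
clock: 13.28
eef_pos: [0.4502, 0.2029, 0.2909]
tool_rot: [-0.542, 0.544, 0.451, -0.454]
force: [0.7, -0.6, -2.3]
finger_gap: 0.046
```

>>> play_rows([
  [34, -1, 5, 0, -0.5, 0, 40],
  [34, -1, 5, 0, -0.5, 0, 40],
  [34, -1, 5, 0, -0.5, 0, 40],
  [34, -1, 5, 0, 0, 0, 40],
  [34, -1, 4, 0, 0, 0, 40],
])

```text
clock: 13.7
eef_pos: [0.4514, 0.3824, 0.2913]
tool_rot: [-0.536, 0.538, 0.457, -0.463]
force: [1.3, 0.5, -1.7]
finger_gap: 0.0462
```

```bash
python3 plan.py .447 .417 .065 82 40 30
```

```text
at [0.4514 0.3824 0.1283] yaw 81.2 F [ 1.3  0.5 -1.7] gap 0.0462 t 13.7
[[11.4, 21.0, 3.1, -0.1, -0.3, -0.2, 40.0], [11.3, 21.1, 3.1, -0.1, -0.3, -0.2, 40.0], [11.3, 21.1, 3.1, -0.1, -0.3, -0.2, 40.0]]
```

>>> play_rows([
  [11, 15, 3, 0, 0, -0.2, 40],
  [11, 20, 3, 0, 0, -0.2, 40],
  [9, 20, 3, 0, 0, 0, 40],
  [0, 20, 0, 0, 0, 0, 40],
  [0, 0, 0, 0, 0, 0, 40],
])

```text
clock: 14.12
eef_pos: [0.4452, 0.4241, 0.2112]
tool_rot: [0.536, -0.534, -0.463, 0.461]
force: [-0.7, -0.6, -2.3]
finger_gap: 0.0459
```

```bash
python3 plan.py .447 .417 .0305 82 40 10
```

```text
at [0.4452 0.4241 0.0482] yaw 81.6 F [-0.7 -0.6 -2.3] gap 0.0459 t 14.12
[[-3.4, 8.8, -1.4, -0.0, -0.2, 0.1, 40.0], [-3.4, 8.8, -1.4, -0.0, -0.2, 0.1, 40.0]]
```

>>> play_rows([
  [-3, 8, -1, 0, 0, 0, 40],
  [-3, 6, -1, 0, 0, 0, 40],
  [0, 2, 0, 0, 0, 0, 40],
  [0, 1, 0, 0, 0, 0, 40],
])

```text
clock: 14.45
eef_pos: [0.446, 0.4165, 0.1929]
tool_rot: [0.536, -0.534, -0.462, 0.462]
force: [-6.7, 3.0, 13.1]
finger_gap: 0.0459
```

>>> play_rows([
  [0, 0, 0, 0, 0, 0, 40],
])

```text
clock: 14.53
eef_pos: [0.4464, 0.4163, 0.1936]
tool_rot: [0.537, -0.534, -0.462, 0.461]
force: [0.5, 0.2, -1.0]
finger_gap: 0.0461
```

On the floor. Release it, rise, and go for P2.

>>> play_rows([
  [0, 0, 0, 0, 0, 0, 72],
  [0, 0, 0, 0, 0, 0, 72],
  [0, 0, 0, 0, 0, 0, 72],
  [0, -20, 0, 0, 0, 0, 72],
  [0, -35, 0, 0, 0, 0, 72],
])

```text
clock: 14.95
eef_pos: [0.4462, 0.4141, 0.247]
tool_rot: [0.537, -0.535, -0.46, 0.463]
force: [0.6, 0.3, 0.4]
finger_gap: 0.0716
```

>>> play_rows([
  [0, -35, 0, 0, 0, 0, 75],
  [0, 0, 0, 0, 0, 0, 75],
])

```text
clock: 15.12
eef_pos: [0.4478, 0.415, 0.2886]
tool_rot: [0.537, -0.535, -0.463, 0.46]
force: [0.4, 1.8, 0.5]
finger_gap: 0.0747
```

```bash
python3 plan.py .556 .221 .10 71 75 38; python3 -c "
from h import *
find('wrist')"
```

```text
at [0.4478 0.415  0.1256] yaw 81.4 F [0.4 1.8 0.5] gap 0.0747 t 15.12
[[-29.3, 4.1, -22.6, -0.0, 1.7, 0.0, 75.0], [-28.6, 4.2, -23.5, -0.0, 1.7, 0.0, 75.0], [-27.9, 4.2, -24.4, -0.0, 1.7, 0.0, 75.0], [-27.1, 4.2, -25.2, -0.0, 1.7, 0.0, 75.0], [-26.3, 4.2, -26.0, -0.0, 1.7, 0.0, 75.0]]
[[-25.5, 4.3, -26.8, -0.0, 1.7, 0.0, 75.0]]
px [325. 209.] n 1888 xy [0.4459 0.4164] size [45. 46.] ang -8.3 topz 0.0417 cap+ 0.020314370022020245 capxy [0.4453 0.4165]
px [ 16. 254.] n 1331 xy [0.4418 0.1367] size [46. 32.] ang 1.2 topz 0.041 cap+ None capxy 
px [112. 250.] n 2189 xy [0.4564 0.2243] size [48. 46.] ang -3.0 topz 0.0415 cap+ 0.006607104439465411 capxy [0.4567 0.2245]
```

>>> play_rows([
  [-29, 2, -23, 0, 1.7, 0, 75],
  [-28, 2, -24, 0, 1.7, 0, 75],
  [-28, 2, -25, 0, 1.7, 0, 75],
  [-27, 2, -25, 0, 1.7, 0, 75],
  [-26, 2, -26, 0, 1.7, 0, 75],
])

```text
clock: 15.58
eef_pos: [0.5388, 0.2547, 0.2753]
tool_rot: [0.569, -0.566, -0.424, 0.42]
force: [0.7, -0.5, -0.8]
finger_gap: 0.0751
```

```bash
python3 plan.py .556 .221 .095 71 75 38; python3 -c "
from h import *
find('top')"
```

```text
at [0.5388 0.2547 0.1123] yaw 73.3 F [ 0.7 -0.5 -0.8] gap 0.0751 t 15.58
[[-13.7, 8.5, -13.1, 0.0, 1.1, 0.2, 75.0], [-13.4, 8.6, -13.4, 0.0, 1.1, 0.2, 75.0]]
px [259. 197.] n 242 xy [0.5596 0.1168] size [46. 45.] ang -13.2 topz 0.0448 cap+ 0.005956361415908426 capxy [0.5595 0.1168]
px [218. 236.] n 250 xy [0.4575 0.2229] size [47. 44.] ang -2.4 topz 0.0445 cap+ 0.5192284944137697 capxy [0.4579 0.2203]
px [255. 241.] n 244 xy [0.4432 0.1251] size [44. 43.] ang -0.5 topz 0.0448 cap+ 0.006656082877912972 capxy [0.444  0.1271]
```

>>> play_rows([
  [-13, 6, -13, 0, 1.1, 0, 75],
  [-11, 6, -11, 0, 1.1, 0, 75],
  [0, 0, 0, 0, 0, 0, 75],
])

```text
clock: 15.88
eef_pos: [0.5587, 0.2147, 0.2601]
tool_rot: [0.579, -0.577, -0.409, 0.406]
force: [-0.8, -0.3, -0.5]
finger_gap: 0.0751
```

```bash
python3 plan.py .556 .221 .029 71 75 25
```

```text
at [0.5587 0.2147 0.0971] yaw 70.4 F [-0.8 -0.3 -0.5] gap 0.0751 t 15.88
[[1.6, 22.7, 1.5, 0.0, -0.2, 0.1, 75.0], [1.6, 22.7, 1.5, 0.0, -0.2, 0.1, 75.0], [1.7, 22.7, 1.5, 0.0, -0.2, 0.1, 75.0]]
```

>>> play_rows([
  [1.6, 20, 1.5, 0, 0, 0, 75],
  [1.6, 20, 1.5, 0, 0, 0, 75],
  [1.6, 18, 1.5, 0, 0, 0, 75],
  [0, 6, 0, 0, 0, 0, 75],
  [0, 0, 0, 0, 0, 0, 75],
])

```text
clock: 16.3
eef_pos: [0.5554, 0.2217, 0.1926]
tool_rot: [0.579, -0.577, -0.408, 0.406]
force: [0.8, 0.5, -0.2]
finger_gap: 0.0751
```

```bash
python3 plan.py .556 .221 .029 71 75 25
```

```text
at [0.5554 0.2217 0.0296] yaw 70.3 F [ 0.8  0.5 -0.2] gap 0.0751 t 16.3
[[-0.4, 0.6, -0.8, -0.0, -0.7, 0.2, 75.0]]
```

>>> play_rows([
  [0, 0, 0, 0, 0, 0, 40],
  [0, 0, 0, 0, 0, 0, 40],
  [0, 0, 0, 0, 0, 0, 40],
  [0, 0, 0, 0, 0, 0, 40],
  [0, 0, 0, 0, 0, 0, 40],
])

```text
clock: 16.72
eef_pos: [0.5554, 0.2232, 0.1949]
tool_rot: [0.578, -0.577, -0.41, 0.406]
force: [0.3, -1.0, -2.5]
finger_gap: 0.046
```

>>> play_rows([
  [0, 0, 0, 0, 0, 0, 40],
  [0, -20, 0, 0, 0, 0, 40],
  [0, -35, 0, 0, 0, 0, 40],
  [0, -35, 0, 0, 0, 0, 40],
  [0, 0, 0, 0, 0, 0, 40],
])

```text
clock: 17.13
eef_pos: [0.5542, 0.2221, 0.2864]
tool_rot: [0.579, -0.576, -0.408, 0.408]
force: [1.6, 0.1, -2.5]
finger_gap: 0.046
```

```bash
python3 plan.py .521 .407 .11 82 40 35
```

```text
at [0.5542 0.2221 0.1234] yaw 70.4 F [ 1.6  0.1 -2.5] gap 0.046 t 17.13
[[27.2, 2.3, 15.5, -0.0, -1.9, 0.0, 40.0], [27.7, 2.3, 14.6, -0.0, -1.9, 0.0, 40.0], [28.2, 2.3, 13.7, -0.0, -1.9, 0.0, 40.0], [28.6, 2.3, 12.7, -0.0, -1.9, 0.0, 40.0], [29.0, 2.3, 11.7, -0.0, -1.9, 0.0, 40.0]]
[[29.4, 2.3, 10.8, -0.0, -1.9, 0.0, 40.0]]
```

>>> play_rows([
  [27, 0, 15, 0, -2, 0, 40],
  [28, 0, 14.5, 0, -2, 0, 40],
  [28, 0, 13.5, 0, -2, 0, 40],
  [28.5, 0, 12.5, 0, -2, 0, 40],
  [29, 0, 11.5, 0, -2, 0, 40],
])

```text
clock: 17.55
eef_pos: [0.5279, 0.3744, 0.2884]
tool_rot: [0.541, -0.54, -0.456, 0.455]
force: [0.2, 0.1, -1.7]
finger_gap: 0.0461
```

>>> play_rows([
  [15, 10, 6, 0, -1, 0, 40],
  [0, 10, 0, 0, 0, 0, 40],
  [0, 0, 0, 0, 0, 0, 40],
])

```text
clock: 17.8
eef_pos: [0.5223, 0.396, 0.2655]
tool_rot: [0.536, -0.534, -0.464, 0.461]
force: [-0.2, 0.3, -3.4]
finger_gap: 0.0454
```

```bash
python3 plan.py .521 .407 .032 82 40 22
```

```text
at [0.5223 0.396  0.1025] yaw 81.7 F [-0.2  0.3 -3.4] gap 0.0454 t 17.8
[[2.6, 17.6, 0.7, 0.0, -0.1, 0.1, 40.0], [2.6, 17.6, 0.7, 0.0, -0.1, 0.1, 40.0], [2.6, 17.6, 0.7, 0.0, -0.1, 0.1, 40.0], [2.7, 17.6, 0.7, 0.0, -0.1, 0.1, 40.0]]
```

>>> play_rows([
  [2.6, 17, 0, 0, 0, 0, 40],
  [2.6, 17, 0, 0, 0, 0, 40],
  [2.6, 16, 0, 0, 0, 0, 40],
  [0, 12, 0, 0, 0, 0, 40],
  [0, 0, 0, 0, 0, 0, 40],
])

```text
clock: 18.22
eef_pos: [0.5237, 0.3978, 0.1972]
tool_rot: [0.537, -0.536, -0.46, 0.462]
force: [0.3, 0.8, -2.5]
finger_gap: 0.0452
```

>>> play_rows([
  [0, 2, 0, 0, 0, 0, 40],
])

```text
clock: 18.3
eef_pos: [0.5239, 0.3967, 0.1947]
tool_rot: [0.537, -0.536, -0.459, 0.462]
force: [-7.6, 4.1, 28.8]
finger_gap: 0.0462
```

>>> play_rows([
  [0, -0.5, 0, 0, 0, 0, 72],
  [0, 0, 0, 0, 0, 0, 72],
  [0, 0, 0, 0, 0, 0, 72],
  [0, -20, 0, 0, 0, 0, 75],
  [0, -35, 0, 0, 0, 0, 75],
])

```text
clock: 18.72
eef_pos: [0.5239, 0.3939, 0.2483]
tool_rot: [0.538, -0.537, -0.456, 0.464]
force: [-0.3, -0.7, -0.4]
finger_gap: 0.0737
```

>>> play_rows([
  [0, -35, 0, 0, 0, 0, 75],
  [0, 0, 0, 0, 0, 0, 75],
])

```text
clock: 18.88
eef_pos: [0.526, 0.3951, 0.2916]
tool_rot: [0.537, -0.537, -0.459, 0.461]
force: [1.3, 0.6, 0.7]
finger_gap: 0.0751
```

```bash
python3 plan.py .457 .2235 .10 87 75 38; python3 -c "
from h import *
find('wrist')"
```

```text
at [0.526  0.3951 0.1286] yaw 81.1 F [1.3 0.6 0.7] gap 0.0751 t 18.88
[[-36.0, 5.8, 8.3, -0.0, -1.2, -0.0, 75.0], [-35.8, 5.8, 9.1, -0.0, -1.2, -0.0, 75.0], [-35.7, 5.8, 9.8, -0.0, -1.2, -0.0, 75.0], [-35.4, 5.7, 10.5, -0.0, -1.2, -0.0, 75.0], [-35.2, 5.7, 11.3, -0.0, -1.2, -0.0, 75.0]]
px [337. 111.] n 2730 xy [0.4464 0.4164] size [46. 45.] ang -8.9 topz 0.0418 cap+ 0.020240383285826086 capxy [0.4458 0.4167]
px [106. 163.] n 2596 xy [0.4572 0.2245] size [48. 46.] ang -4.0 topz 0.0417 cap+ 0.006538081853003037 capxy [0.4569 0.2242]
px [326. 209.] n 1875 xy [0.5239 0.3957] size [45. 45.] ang -8.8 topz 0.0417 cap+ 0.016813776155166604 capxy [0.5237 0.3958]
px [ 31. 276.] n 1232 xy [0.5551 0.1192] size [48. 40.] ang -11.8 topz 0.0412 cap+ 0.006687450636579745 capxy [0.5565 0.117 ]
```

>>> play_rows([
  [-36, 2, 8, 0, -1.2, 0, 75],
  [-36, 2, 9, 0, -1.2, 0, 75],
  [-35, 4, 10, 0, -1.2, 0, 75],
  [-35, 6, 10.5, 0, -1.2, 0, 75],
  [-32, 6, 11, 0, -1.2, 0, 75],
])

```text
clock: 19.35
eef_pos: [0.4575, 0.2272, 0.2712]
tool_rot: [-0.509, 0.51, 0.494, -0.486]
force: [0.6, -0.4, 0.0]
finger_gap: 0.0748
```

>>> play_rows([
  [0, 0, 0, 0, 0, 0, 75],
])

```text
clock: 19.43
eef_pos: [0.4537, 0.2227, 0.2695]
tool_rot: [0.51, -0.51, -0.491, 0.489]
force: [-1.1, 0.1, -0.3]
finger_gap: 0.0748
```

```bash
python3 plan.py .457 .2235 .029 87 75 25
```

```text
at [0.4537 0.2227 0.1065] yaw 87.7 F [-1.1  0.1 -0.3] gap 0.0748 t 19.43
[[0.2, 19.4, -0.8, 0.0, 0.2, 0.0, 75.0], [0.2, 19.4, -0.8, 0.0, 0.2, 0.0, 75.0], [0.2, 19.4, -0.8, 0.0, 0.2, 0.0, 75.0], [0.2, 19.4, -0.8, 0.0, 0.2, 0.0, 75.0]]
```

>>> play_rows([
  [0, 19, -0.8, 0, 0, 0, 75],
  [0, 19, -0.8, 0, 0, 0, 75],
  [0, 19, -0.8, 0, 0, 0, 75],
  [0, 16, -0.8, 0, 0, 0, 75],
  [0, 2, 0, 0, 0, 0, 75],
])

```text
clock: 19.85
eef_pos: [0.4575, 0.2213, 0.1929]
tool_rot: [-0.511, 0.512, 0.491, -0.486]
force: [-0.0, -0.4, 0.2]
finger_gap: 0.075
```

```bash
python3 plan.py .457 .2235 .029 87 75 25
```

```text
at [0.4575 0.2213 0.0299] yaw 87.4 F [-0.  -0.4  0.2] gap 0.075 t 19.85
[[2.2, 0.9, 0.6, 0.3, 0.4, 0.3, 75.0]]
```

>>> play_rows([
  [2, 1, 0, 0, 0, 0, 40],
  [0, 0, 0, 0, 0, 0, 40],
  [0, 0, 0, 0, 0, 0, 40],
  [0, 0, 0, 0, 0, 0, 40],
  [0, 0, 0, 0, 0, 0, 40],
])

```text
clock: 20.27
eef_pos: [0.4583, 0.2247, 0.193]
tool_rot: [-0.511, 0.512, 0.492, -0.486]
force: [0.2, -0.6, -1.4]
finger_gap: 0.0463
```

>>> play_rows([
  [0, 0, 0, 0, 0, 0, 40],
  [0, -25, 0, 0, 0, 0, 40],
  [0, -38, 0, 0, 0, 0, 40],
  [0, -38, 0, 0, 0, 0, 40],
  [0, 0, 0, 0, 0, 0, 40],
])

```text
clock: 20.68
eef_pos: [0.4568, 0.2241, 0.2968]
tool_rot: [0.511, -0.511, -0.49, 0.487]
force: [2.4, 1.2, -1.9]
finger_gap: 0.0461
```

```bash
python3 plan.py .6184 -.1824 .14 93.6 40 38
```

```text
at [0.4568 0.2241 0.1338] yaw 87.4 F [ 2.4  1.2 -1.9] gap 0.0461 t 20.68
[[-33.2, -0.6, -15.0, 0.0, -0.5, 0.0, 40.0], [-33.4, -0.6, -14.7, 0.0, -0.5, 0.0, 40.0], [-33.5, -0.6, -14.4, 0.0, -0.5, 0.0, 40.0], [-33.6, -0.6, -14.1, 0.0, -0.5, 0.0, 40.0], [-33.7, -0.6, -13.8, 0.0, -0.5, 0.0, 40.0]]
[[-33.9, -0.6, -13.5, 0.0, -0.5, 0.0, 40.0], [-34.0, -0.5, -13.2, 0.0, -0.5, 0.0, 40.0], [-34.1, -0.5, -12.9, 0.0, -0.5, 0.0, 40.0], [-34.2, -0.5, -12.6, 0.0, -0.5, 0.0, 40.0], [-34.3, -0.5, -12.2, 0.0, -0.5, 0.0, 40.0]]
[[-34.4, -0.5, -11.9, 0.0, -0.5, 0.0, 40.0], [-34.5, -0.5, -11.6, 0.0, -0.5, 0.0, 40.0]]
```

>>> play_rows([
  [-33, -1, -15, 0, -0.5, 0, 40],
  [-33, -1, -15, 0, -0.5, 0, 40],
  [-33.5, -1, -14.5, 0, -0.5, 0, 40],
  [-33.5, -1, -14, 0, -0.5, 0, 40],
  [-34, -1, -14, 0, -0.5, 0, 40],
])

```text
clock: 21.1
eef_pos: [0.5253, 0.0557, 0.3052]
tool_rot: [-0.496, 0.498, 0.508, -0.499]
force: [0.8, 1.3, -3.0]
finger_gap: 0.0459
```

>>> play_rows([
  [-34, -1, -13.5, 0, -0.5, 0, 40],
  [-34, -1, -13, 0, -0.5, 0, 40],
  [-34, -1, -13, 0, -0.5, 0, 40],
  [-34, -1, -12.5, 0, -0.5, 0, 40],
  [-34, -1, -12, 0, -0.5, 0, 40],
])

```text
clock: 21.52
eef_pos: [0.5949, -0.1214, 0.3085]
tool_rot: [-0.484, 0.486, 0.519, -0.51]
force: [0.5, 0.7, -1.3]
finger_gap: 0.046
```

```bash
python3 plan.py .6184 -.1824 .10 93.6 40 30
```

```text
at [ 0.5949 -0.1214  0.1455] yaw 93.4 F [ 0.5  0.7 -1.3] gap 0.046 t 21.52
[[-20.9, 15.1, -6.5, 0.2, -0.1, 0.1, 40.0], [-20.8, 15.1, -6.5, 0.2, -0.1, 0.1, 40.0], [-20.8, 15.1, -6.5, 0.2, -0.1, 0.1, 40.0]]
```

>>> play_rows([
  [-21, 5, -6.5, 0.2, 0, 0, 40],
  [-20, 10, -6.5, 0.2, 0, 0, 40],
  [-16, 15, -6, 0.2, 0, 0, 40],
  [0, 15, 0, 0, 0, 0, 40],
  [0, 0, 0, 0, 0, 0, 40],
])

```text
clock: 21.93
eef_pos: [0.6195, -0.1888, 0.261]
tool_rot: [-0.487, 0.487, 0.515, -0.51]
force: [-1.0, -0.4, -2.5]
finger_gap: 0.0459
```

```bash
python3 plan.py .6184 -.1824 .045 93.6 40 20
python3 - <<'E'
from h import *
find('top'); snap('wrist','w2.png')
E
```

```text
at [ 0.6195 -0.1888  0.098 ] yaw 92.9 F [-1.  -0.4 -2.5] gap 0.0459 t 21.93
[[2.1, 17.7, 0.3, 0.1, -0.2, 0.1, 40.0], [2.1, 17.7, 0.3, 0.1, -0.2, 0.1, 40.0], [2.1, 17.7, 0.3, 0.1, -0.2, 0.1, 40.0]]
px [259. 197.] n 254 xy [0.5594 0.1169] size [46. 45.] ang -13.2 topz 0.0448 cap+ 0.006890491091233464 capxy [0.56   0.1165]
px [153. 211.] n 199 xy [0.5242 0.3926] size [44. 42.] ang -10.8 topz 0.045 cap+ 0.017150436257742575 capxy [0.5254 0.395 ]
px [144. 241.] n 204 xy [0.4471 0.4146] size [45. 41.] ang -9.8 topz 0.045 cap+ 0.02116010504096255 capxy [0.447 0.416]
px [256. 239.] n 183 xy [0.4457 0.1251] size [45. 38.] ang -0.8 topz 0.0447 cap+ 0.006738856126248624 capxy [0.4441 0.1258]
```

View pics/w2.png

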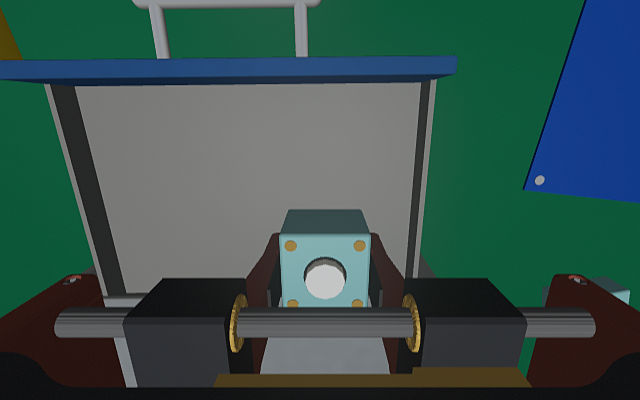

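Solenoid P3 is held upright at (325,270) over the left rear of the drawer, clear of the right wall at (425,180) and of the cabinet.

>>> play_rows([
  [1, 16, 0, 0, 0, 0, 40],
  [1, 16, 0, 0, 0, 0, 40],
  [1, 12, 0, 0, 0, 0, 40],
  [0, 4, 0, 0, 0, 0, 40],
  [0, 0, 0, 0, 0, 0, 40],
])

```text
clock: 22.45
eef_pos: [0.6217, -0.1824, 0.2187]
tool_rot: [-0.483, 0.489, 0.517, -0.51]
force: [-0.5, 0.2, -2.2]
finger_gap: 0.046
```

>>> play_rows([
  [0, 2, 0, 0, 0, 0, 40],
])

```text
clock: 22.53
eef_pos: [0.622, -0.182, 0.2174]
tool_rot: [-0.483, 0.489, 0.517, -0.51]
force: [-0.2, 0.7, -1.4]
finger_gap: 0.0459
```

>>> play_rows([
  [0, 2, 0, 0, 0, 0, 40],
])

```text
clock: 22.62
eef_pos: [0.6222, -0.1818, 0.216]
tool_rot: [-0.482, 0.489, 0.518, -0.51]
force: [-0.7, -0.2, -2.2]
finger_gap: 0.0459
```

Expected touchdown is at about 0.205.

>>> play_rows([
  [0, 4, 0, 0, 0, 0.3, 40],
  [0, 4, 0, 0, 0, 0.3, 40],
  [0, 3, 0, 0, 0, 0, 40],
])

```text
clock: 22.87
eef_pos: [0.6233, -0.1819, 0.2063]
tool_rot: [-0.478, 0.493, 0.515, -0.512]
force: [-0.1, -0.8, -1.9]
finger_gap: 0.0457
```

>>> play_rows([
  [0, 1.5, 0, 0, 0, 0, 40],
])

```text
clock: 22.95
eef_pos: [0.6233, -0.182, 0.2044]
tool_rot: [-0.478, 0.493, 0.515, -0.512]
force: [-0.4, -0.5, -2.2]
finger_gap: 0.0458
```

>>> play_rows([
  [0, 1.5, 0, 0, 0, 0, 40],
])

```text
clock: 23.03
eef_pos: [0.6238, -0.182, 0.204]
tool_rot: [-0.478, 0.494, 0.515, -0.512]
force: [-2.1, 3.4, 20.9]
finger_gap: 0.046
```

>>> play_rows([
  [0, -0.5, 0, 0, 0, 0, 64],
  [0, 0, 0, 0, 0, 0, 64],
  [0, 0, 0, 0, 0, 0, 64],
  [0, -20, 0, 0, 0, 0, 64],
  [0, -35, 0, 0, 0, 0, 64],
])

```text
clock: 23.45
eef_pos: [0.621, -0.1812, 0.255]
tool_rot: [-0.481, 0.491, 0.514, -0.513]
force: [0.1, -0.1, -0.4]
finger_gap: 0.0638
```

>>> play_rows([
  [0, -30, 0, 0, 0, 0, 75],
  [0, 0, 0, 0, 0, 0, 75],
])

```text
clock: 23.62
eef_pos: [0.6221, -0.1814, 0.2909]
tool_rot: [-0.479, 0.493, 0.515, -0.512]
force: [0.4, -0.5, 0.8]
finger_gap: 0.0731
```

```bash
python3 plan.py .559 .1172 .11 77 75 38
python3 - <<'E'
from h import *
im,d,P=snap('wrist','w3.png'); 
m,hsv=units(im,P,.045,.065); q=P[m>0]; print(rect(q[:,:2]),np.nanmedian(q,0))
E
```

```text
at [ 0.6221 -0.1814  0.1279] yaw 93.2 F [ 0.4 -0.5  0.8] gap 0.0731 t 23.62
[[33.5, 1.5, 5.2, 0.1, 1.8, -0.1, 75.0], [33.4, 1.6, 6.2, 0.1, 1.8, -0.1, 75.0], [33.1, 1.6, 7.3, 0.1, 1.8, -0.1, 75.0], [32.9, 1.7, 8.3, 0.1, 1.8, -0.1, 75.0], [32.6, 1.7, 9.3, 0.1, 1.8, -0.1, 75.0]]
[[32.3, 1.8, 10.3, 0.1, 1.8, -0.1, 75.0], [32.0, 1.8, 11.4, 0.1, 1.8, -0.1, 75.0], [31.6, 1.9, 12.3, 0.1, 1.8, -0.1, 75.0], [31.2, 1.9, 13.3, 0.1, 1.8, -0.1, 75.0]]
((570.6509399414062, -245.64952087402344), (243.41908264160156, 148.345947265625), 85.7666015625) [ 0.61733182 -0.18588519  0.05268578]
```

>>> play_rows([
  [33.5, 0, 5, 0, 1.8, 0, 75],
  [33.5, 0, 6, 0, 1.8, 0, 75],
  [33, 0, 7, 0, 1.8, 0, 75],
  [33, 0, 8, 0, 1.8, 0, 75],
  [32.5, 0, 9, 0, 1.8, 0, 75],
])

```text
clock: 24.08
eef_pos: [0.5873, -0.0165, 0.2835]
tool_rot: [-0.521, 0.536, 0.471, -0.468]
force: [0.4, 0.5, -0.1]
finger_gap: 0.0753
```

>>> play_rows([
  [32.5, 0, 10, 0, 1.8, 0, 75],
  [32, 0, 11, 0, 1.8, 0, 75],
  [32, 0, 12, 0, 1.8, 0, 75],
  [25, 0, 10, 0, 1.6, 0, 75],
  [0, 0, 0, 0, 0, 0, 75],
])

```text
clock: 24.5
eef_pos: [0.5595, 0.1202, 0.2757]
tool_rot: [-0.552, 0.563, 0.435, -0.435]
force: [-0.0, -0.8, -0.1]
finger_gap: 0.0749
```

```bash
python3 plan.py .559 .1172 .029 77 75 25; python3 -c "
from h import *
find('top')"
```

```text
at [0.5595 0.1202 0.1127] yaw 75.9 F [-0.  -0.8 -0.1] gap 0.0749 t 24.5
[[-0.6, 20.9, 0.2, 0.2, -0.3, -0.1, 75.0], [-0.6, 20.9, 0.1, 0.2, -0.3, -0.1, 75.0], [-0.7, 20.9, 0.1, 0.2, -0.3, -0.1, 75.0], [-0.7, 20.9, 0.0, 0.2, -0.3, -0.1, 75.0]]
px [151. 211.] n 136 xy [0.5251 0.3975] size [35. 42.] ang -2.9 topz 0.0453 cap+ 0.01652118078102094 capxy [0.5256 0.3959]
px [258. 242.] n 142 xy [0.4429 0.1189] size [41. 33.] ang 5.8 topz 0.0446 cap+ 0.5754848290784729 capxy [0.4408 0.1181]
```

>>> play_rows([
  [-0.6, 20, 0, 0.2, -0.3, -0.1, 75],
  [-0.6, 20, 0, 0.2, -0.3, -0.1, 75],
  [-0.6, 20, 0, 0.2, -0.3, -0.1, 75],
  [-0.6, 19, 0, 0.2, -0.3, 0, 75],
  [0, 3, 0, 0, 0, 0, 75],
])

```text
clock: 24.97
eef_pos: [0.56, 0.1126, 0.1895]
tool_rot: [-0.551, 0.552, 0.441, -0.445]
force: [-1.8, -0.5, -0.2]
finger_gap: 0.0752
```

```bash
python3 plan.py .559 .1172 .029 77 75 25
```

```text
at [0.56   0.1126 0.0265] yaw 77.5 F [-1.8 -0.5 -0.2] gap 0.0752 t 24.97
[[4.2, -2.6, 2.0, -0.1, 0.5, -0.3, 75.0]]
```

>>> play_rows([
  [4, -2, 1, 0, 0, 0, 75],
  [0, 0, 0, 0, 0, 0, 40],
  [0, 0, 0, 0, 0, 0, 40],
  [0, 0, 0, 0, 0, 0, 40],
  [0, 0, 0, 0, 0, 0, 40],
])

```text
clock: 25.38
eef_pos: [0.5606, 0.1145, 0.1921]
tool_rot: [-0.551, 0.553, 0.439, -0.444]
force: [-0.2, -0.2, -0.4]
finger_gap: 0.0516
```

>>> play_rows([
  [0, 0, 0, 0, 0, 0, 40],
  [0, -25, 0, 0, 0, 0, 40],
  [0, -38, 0, 0, 0, 0, 40],
  [0, -38, 0, 0, 0, 0, 40],
  [0, 0, 0, 0, 0, 0, 40],
])

```text
clock: 25.8
eef_pos: [0.5603, 0.1152, 0.2962]
tool_rot: [-0.552, 0.552, 0.439, -0.445]
force: [1.3, -0.4, -2.6]
finger_gap: 0.0458
```

```bash
python3 plan.py .62 -.3022 .14 93.6 40 38
```

```text
at [0.5603 0.1152 0.1332] yaw 77.4 F [ 1.3 -0.4 -2.6] gap 0.0458 t 25.8
[[-32.9, -0.4, -12.5, -0.0, -1.4, -0.0, 40.0], [-33.1, -0.4, -11.7, -0.0, -1.4, -0.0, 40.0], [-33.4, -0.4, -10.9, -0.0, -1.4, -0.0, 40.0], [-33.7, -0.4, -10.1, -0.0, -1.4, -0.0, 40.0], [-33.9, -0.4, -9.3, -0.0, -1.4, -0.0, 40.0]]
[[-34.1, -0.4, -8.5, -0.0, -1.4, -0.0, 40.0], [-34.3, -0.5, -7.7, -0.0, -1.4, -0.0, 40.0], [-34.5, -0.5, -6.9, -0.0, -1.4, -0.0, 40.0], [-34.6, -0.5, -6.1, -0.0, -1.4, -0.0, 40.0], [-34.7, -0.5, -5.3, -0.0, -1.4, -0.0, 40.0]]
[[-34.9, -0.5, -4.4, -0.0, -1.4, -0.0, 40.0], [-35.0, -0.5, -3.6, -0.0, -1.4, -0.0, 40.0]]
```

>>> play_rows([
  [-33, -1, -12.5, 0, -1.4, 0, 40],
  [-33, -1, -12, 0, -1.4, 0, 40],
  [-33.5, -1, -11, 0, -1.4, 0, 40],
  [-34, -1, -10, 0, -1.4, 0, 40],
  [-34, -1, -9, 0, -1.4, 0, 40],
])

```text
clock: 26.22
eef_pos: [0.5862, -0.058, 0.306]
tool_rot: [-0.518, 0.521, 0.478, -0.48]
force: [0.6, 1.0, -2.7]
finger_gap: 0.0456
```

>>> play_rows([
  [-34, -1, -8.5, 0, -1.4, 0, 40],
  [-34, -1, -8, 0, -1.4, 0, 40],
  [-34.5, -1, -7, 0, -1.4, 0, 40],
  [-34.5, -1, -6, 0, -1.4, 0, 40],
  [-34.5, -1, -5, 0, -1.4, 0, 40],
])

```text
clock: 26.63
eef_pos: [0.6141, -0.2388, 0.3105]
tool_rot: [0.487, -0.489, -0.511, 0.513]
force: [1.1, 0.3, -2.8]
finger_gap: 0.0461
```

```bash
python3 plan.py .622 -.3022 .10 93.6 40 30
```

```text
at [ 0.6141 -0.2388  0.1475] yaw 92.8 F [ 1.1  0.3 -2.8] gap 0.0461 t 26.63
[[-21.2, 15.9, -1.6, -0.0, -0.3, -0.1, 40.0], [-21.2, 15.9, -1.5, -0.0, -0.3, -0.1, 40.0], [-21.2, 15.9, -1.4, -0.0, -0.3, -0.1, 40.0]]
```

>>> play_rows([
  [-21, 5, -1.5, 0, -0.3, 0, 40],
  [-20, 8, -1.5, 0, -0.3, 0, 40],
  [-17, 15, -1.5, 0, 0, 0, 40],
  [0, 15, 0, 0, 0, 0, 40],
  [0, 0, 0, 0, 0, 0, 40],
])

```text
clock: 27.05
eef_pos: [0.6209, -0.3078, 0.2654]
tool_rot: [0.484, -0.489, -0.512, 0.515]
force: [-1.9, 2.0, -3.2]
finger_gap: 0.0456
```

```bash
python3 plan.py .622 -.3022 .048 93.6 40 18
```

```text
at [ 0.6209 -0.3078  0.1024] yaw 93.1 F [-1.9  2.  -3.2] gap 0.0456 t 27.05
[[1.5, 13.6, -0.3, 0.0, -0.1, -0.1, 40.0], [1.5, 13.6, -0.3, 0.0, -0.1, -0.1, 40.0], [1.4, 13.6, -0.4, 0.0, -0.1, -0.1, 40.0], [1.4, 13.6, -0.4, 0.0, -0.1, -0.1, 40.0]]
```

>>> play_rows([
  [1.5, 15, 0, 0, 0, 0, 40],
  [1.5, 14, 0, 0, 0, 0, 40],
  [1.5, 14, 0, 0, 0, 0, 40],
  [1, 8, 0, 0, 0, 0, 40],
  [0, 0, 0, 0, 0, 0, 40],
])

```text
clock: 27.47
eef_pos: [0.6199, -0.2988, 0.2102]
tool_rot: [0.485, -0.487, -0.512, 0.515]
force: [-0.5, 0.2, -1.3]
finger_gap: 0.046
```

>>> play_rows([
  [0, 1, 0, 0, 0, 0, 40],
])

```text
clock: 27.55
eef_pos: [0.62, -0.298, 0.2088]
tool_rot: [0.485, -0.486, -0.512, 0.516]
force: [0.1, -0.8, -1.8]
finger_gap: 0.0458
```

>>> play_rows([
  [0, 2, 0, 0, 0, 0, 40],
])

```text
clock: 27.63
eef_pos: [0.6202, -0.2976, 0.2069]
tool_rot: [0.485, -0.486, -0.512, 0.516]
force: [0.0, 0.3, -3.0]
finger_gap: 0.0459
```

>>> play_rows([
  [0, 1.5, 0, 0, 0, 0, 40],
])

```text
clock: 27.72
eef_pos: [0.6205, -0.2975, 0.2057]
tool_rot: [0.484, -0.486, -0.513, 0.516]
force: [0.0, -0.0, -2.0]
finger_gap: 0.0455
```

>>> play_rows([
  [0, 1, 0, 0, 0, 0, 40],
])

```text
clock: 27.8
eef_pos: [0.6207, -0.2975, 0.2052]
tool_rot: [0.484, -0.487, -0.513, 0.516]
force: [0.3, -0.5, -2.8]
finger_gap: 0.0457
```

>>> play_rows([
  [0, 1, 0, 0, 0, 0, 40],
])

```text
clock: 27.88
eef_pos: [0.621, -0.2976, 0.2046]
tool_rot: [0.484, -0.487, -0.513, 0.516]
force: [-0.8, -0.8, -2.8]
finger_gap: 0.0456
```

>>> play_rows([
  [0, 1.5, 0, 0, 0, 0, 40],
])

```text
clock: 27.97
eef_pos: [0.6212, -0.2977, 0.2038]
tool_rot: [0.483, -0.487, -0.513, 0.516]
force: [-3.6, 2.7, 14.9]
finger_gap: 0.0462
```

>>> play_rows([
  [0, 1.5, 0, 0, 0, 0, 40],
])

```text
clock: 28.05
eef_pos: [0.6217, -0.2977, 0.2038]
tool_rot: [0.483, -0.488, -0.513, 0.515]
force: [-2.2, 6.0, 13.6]
finger_gap: 0.0458
```

>>> play_rows([
  [0, 0, 0, 0, 0, 0, 40],
])

```text
clock: 28.13
eef_pos: [0.6219, -0.2978, 0.2046]
tool_rot: [0.483, -0.488, -0.513, 0.515]
force: [-0.4, 0.1, -1.9]
finger_gap: 0.0458
```

>>> play_rows([
  [0, 0, 0, 0, 0, 0, 64],
  [0, 0, 0, 0, 0, 0, 64],
  [0, 0, 0, 0, 0, 0, 64],
  [0, -20, 0, 0, 0, 0, 64],
  [0, -35, 0, 0, 0, 0, 64],
])

```text
clock: 28.55
eef_pos: [0.62, -0.2971, 0.2552]
tool_rot: [0.486, -0.485, -0.512, 0.516]
force: [0.8, 0.3, 0.1]
finger_gap: 0.0642
```

>>> play_rows([
  [0, -35, 0, 0, 0, 0, 75],
  [0, 0, 0, 0, 0, 0, 75],
])

```text
clock: 28.72
eef_pos: [0.6215, -0.2979, 0.2966]
tool_rot: [0.483, -0.488, -0.513, 0.515]
force: [1.0, 0.3, 0.2]
finger_gap: 0.0731
```

```bash
python3 plan.py .4435 .1255 .11 91 75 38
python3 - <<'E'
from h import *
find('top'); snap('wrist','w4.png')
E
```

```text
at [ 0.6215 -0.2979  0.1336] yaw 93.2 F [1.  0.3 0.2] gap 0.0731 t 28.72
[[33.3, 1.6, 11.8, 0.0, 0.2, -0.0, 75.0], [33.3, 1.6, 11.9, 0.0, 0.2, -0.0, 75.0], [33.2, 1.6, 12.0, 0.0, 0.2, -0.0, 75.0], [33.2, 1.6, 12.1, 0.0, 0.2, -0.0, 75.0], [33.2, 1.6, 12.2, 0.0, 0.2, -0.0, 75.0]]
[[33.1, 1.7, 12.3, 0.0, 0.2, -0.0, 75.0], [33.1, 1.7, 12.4, 0.0, 0.2, -0.0, 75.0], [33.0, 1.7, 12.5, 0.0, 0.2, -0.0, 75.0], [33.0, 1.7, 12.6, 0.0, 0.2, -0.0, 75.0], [33.0, 1.7, 12.7, 0.0, 0.2, -0.0, 75.0]]
[[32.9, 1.8, 12.8, 0.0, 0.2, -0.0, 75.0], [32.9, 1.8, 12.9, 0.0, 0.2, -0.0, 75.0], [32.8, 1.8, 13.0, 0.0, 0.2, -0.0, 75.0]]
px [153. 211.] n 200 xy [0.5246 0.3931] size [45. 42.] ang -6.1 topz 0.0448 cap+ 0.017332598215340098 capxy [0.5255 0.3953]
px [144. 241.] n 203 xy [0.4472 0.4139] size [45. 41.] ang -7.6 topz 0.0451 cap+ 0.020633116013506245 capxy [0.4469 0.4159]
px [255. 241.] n 251 xy [0.4433 0.1251] size [44. 45.] ang 0.0 topz 0.0446 cap+ 0.006946380271176333 capxy [0.444  0.1266]
```

View pics/w4.png

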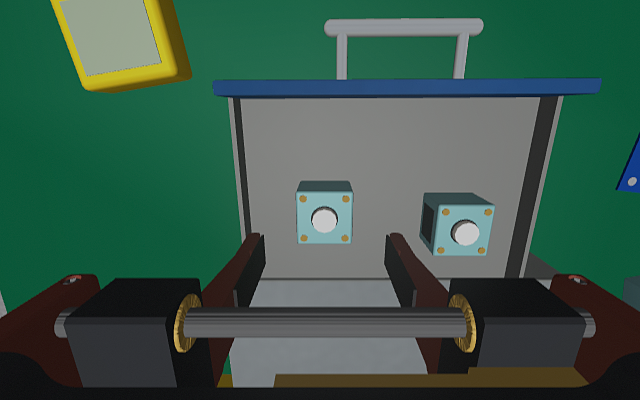

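Both free units stand in the drawer, at (325,218) and (465,230), with their caps down. Next is P5.

>>> play_rows([
  [33, 0, 12, 0, 0.2, 0, 75],
  [33, 0, 12, 0, 0.2, 0, 75],
  [33, 0, 12, 0, 0.2, 0, 75],
  [33, 0, 12, 0, 0.2, 0, 75],
  [33, 0, 12, 0, 0.2, 0, 75],
])

```text
clock: 29.23
eef_pos: [0.5493, -0.1357, 0.2851]
tool_rot: [0.493, -0.492, -0.505, 0.51]
force: [0.8, 0.3, -0.0]
finger_gap: 0.0749
```

>>> play_rows([
  [33, 0, 12, 0, 0.2, 0, 75],
  [33, 0, 12, 0, 0.2, 0, 75],
  [33, 0, 12, 0, 0.2, 0, 75],
  [33, 0, 12, 0, 0.2, 0, 75],
  [33, 0, 12, 0, 0.2, 0, 75],
])

```text
clock: 29.65
eef_pos: [0.4779, 0.0345, 0.2784]
tool_rot: [0.501, -0.494, -0.497, 0.507]
force: [-0.1, 0.4, -0.1]
finger_gap: 0.075
```

```bash
python3 plan.py .4435 .1255 .105 91 75 32
```

```text
at [0.4779 0.0345 0.1154] yaw 90.5 F [-0.1  0.4 -0.1] gap 0.075 t 29.65
[[22.8, 2.7, 8.3, -0.2, -0.1, -0.0, 75.0], [22.9, 2.7, 8.3, -0.2, -0.1, -0.0, 75.0], [22.9, 2.6, 8.3, -0.2, -0.1, -0.0, 75.0], [22.9, 2.6, 8.2, -0.2, -0.1, -0.0, 75.0]]
```

>>> play_rows([
  [23, 0, 8, -0.2, 0, 0, 75],
  [23, 0, 8, -0.2, 0, 0, 75],
  [23, 0, 8, -0.2, 0, 0, 75],
  [14, 0, 4, -0.2, 0, 0, 75],
  [0, 0, 0, 0, 0, 0, 75],
])

```text
clock: 30.07
eef_pos: [0.441, 0.1249, 0.2726]
tool_rot: [0.499, -0.494, -0.498, 0.509]
force: [0.6, -0.6, -0.2]
finger_gap: 0.0753
```

```bash
python3 plan.py .4435 .1255 .029 91 75 25; python3 -c "
from h import *
find('top')"
```

```text
at [0.441  0.1249 0.1096] yaw 90.8 F [ 0.6 -0.6 -0.2] gap 0.0753 t 30.07
[[0.3, 20.1, -0.9, -0.2, -0.0, -0.1, 75.0], [0.2, 20.1, -0.9, -0.2, -0.0, -0.1, 75.0], [0.2, 20.1, -0.8, -0.2, -0.0, -0.1, 75.0], [0.2, 20.2, -0.7, -0.2, -0.0, -0.1, 75.0]]
px [154. 212.] n 197 xy [0.5242 0.3937] size [46. 42.] ang -11.7 topz 0.0452 cap+ 0.016591910096255415 capxy [0.5251 0.3947]
px [144. 241.] n 203 xy [0.4469 0.4136] size [44. 41.] ang -10.3 topz 0.0448 cap+ 0.020386285031193274 capxy [0.4469 0.4158]
```

>>> play_rows([
  [0, 20, -1, -0.2, 0, 0, 75],
  [0, 20, -1, -0.2, 0, 0, 75],
  [0, 20, -1, -0.2, 0, 0, 75],
  [0, 15, -1, -0.2, 0, 0, 75],
  [0, 2, 0, 0, 0, 0, 75],
])

```text
clock: 30.53
eef_pos: [0.4457, 0.1205, 0.1914]
tool_rot: [0.495, -0.498, -0.502, 0.505]
force: [0.1, -0.2, -0.1]
finger_gap: 0.0753
```

```bash
python3 plan.py .4435 .1255 .029 91 75 25
```

```text
at [0.4457 0.1205 0.0284] yaw 90.8 F [ 0.1 -0.2 -0.1] gap 0.0753 t 30.53
[[5.1, -0.6, 2.2, -0.0, -0.2, -0.3, 75.0]]
```

>>> play_rows([
  [5, -0.5, 2, 0, 0, -0.3, 75],
  [0, 0, 0, 0, 0, 0, 40],
  [0, 0, 0, 0, 0, 0, 40],
  [0, 0, 0, 0, 0, 0, 40],
  [0, 0, 0, 0, 0, 0, 40],
])

```text
clock: 30.95
eef_pos: [0.444, 0.1237, 0.1922]
tool_rot: [0.498, -0.497, -0.502, 0.504]
force: [0.8, -0.8, 0.7]
finger_gap: 0.0519
```

>>> play_rows([
  [0, 0, 0, 0, 0, 0, 40],
  [0, -25, 0, 0, 0, 0, 40],
  [0, -38, 0, 0, 0, 0, 40],
  [0, -38, 0, 0, 0, 0, 40],
  [0, 0, 0, 0, 0, 0, 40],
])

```text
clock: 31.37
eef_pos: [0.4438, 0.1237, 0.2967]
tool_rot: [0.498, -0.496, -0.501, 0.505]
force: [1.7, -0.3, -1.4]
finger_gap: 0.0456
```

```bash
python3 plan.py .557 -.2465 .14 93.6 40 38
```

```text
at [0.4438 0.1237 0.1337] yaw 90.7 F [ 1.7 -0.3 -1.4] gap 0.0456 t 31.37
[[-33.8, -0.6, -9.9, -0.0, -0.3, -0.0, 40.0], [-33.8, -0.6, -9.7, -0.0, -0.3, -0.0, 40.0], [-33.9, -0.6, -9.6, -0.0, -0.3, -0.0, 40.0], [-33.9, -0.6, -9.4, -0.0, -0.3, -0.0, 40.0], [-34.0, -0.6, -9.3, -0.0, -0.3, -0.0, 40.0]]
[[-34.0, -0.6, -9.1, -0.0, -0.3, -0.0, 40.0], [-34.0, -0.6, -8.9, -0.0, -0.3, -0.0, 40.0], [-34.1, -0.6, -8.8, -0.0, -0.3, -0.0, 40.0], [-34.1, -0.6, -8.6, -0.0, -0.3, -0.0, 40.0], [-34.2, -0.6, -8.5, -0.0, -0.3, -0.0, 40.0]]
[[-34.2, -0.6, -8.3, -0.0, -0.3, -0.0, 40.0]]
```

>>> play_rows([
  [-34, -1, -10, 0, -0.3, 0, 40],
  [-34, -1, -10, 0, -0.3, 0, 40],
  [-34, -1, -9.5, 0, -0.3, 0, 40],
  [-34, -1, -9.5, 0, -0.3, 0, 40],
  [-34, -1, -9, 0, -0.3, 0, 40],
])

```text
clock: 31.78
eef_pos: [0.4964, -0.0448, 0.3055]
tool_rot: [-0.486, 0.487, 0.514, -0.512]
force: [-0.2, 0.3, -1.1]
finger_gap: 0.0457
```

>>> play_rows([
  [-34, -1, -9, 0, -0.3, 0, 40],
  [-34, -1, -9, 0, -0.3, 0, 40],
  [-34, -1, -9, 0, -0.3, 0, 40],
  [-34, -1, -8.5, 0, -0.3, 0, 40],
  [-34, -1, -8, 0, -0.3, 0, 40],
])

```text
clock: 32.2
eef_pos: [0.5503, -0.2204, 0.3095]
tool_rot: [-0.479, 0.48, 0.52, -0.519]
force: [0.3, 0.7, -1.8]
finger_gap: 0.0463
```

```bash
python3 plan.py .557 -.2465 .10 93.6 40 25
```

```text
at [ 0.5503 -0.2204  0.1465] yaw 94.6 F [ 0.3  0.7 -1.8] gap 0.0463 t 32.2
[[-8.9, 15.5, -1.5, 0.0, 0.3, 0.0, 40.0], [-8.8, 15.5, -1.5, 0.0, 0.3, 0.0, 40.0], [-8.8, 15.5, -1.6, 0.0, 0.3, 0.0, 40.0]]
```

>>> play_rows([
  [-9, 10, -1.5, 0, 0.3, 0, 40],
  [-9, 14, -1.5, 0, 0.3, 0, 40],
  [-4, 14, -1.5, 0, 0.3, 0, 40],
  [0, 8, 0, 0, 0, 0, 40],
  [0, 0, 0, 0, 0, 0, 40],
])

```text
clock: 32.62
eef_pos: [0.5575, -0.2503, 0.2603]
tool_rot: [-0.483, 0.488, 0.515, -0.513]
force: [-0.3, 0.6, -2.8]
finger_gap: 0.0458
```

```bash
python3 plan.py .557 -.2465 .046 93.6 40 18
python3 - <<'E'
from h import *
snap('wrist','w5.png')
E
```

```text
at [ 0.5575 -0.2503  0.0973] yaw 93.3 F [-0.3  0.6 -2.8] gap 0.0458 t 32.62
[[1.3, 17.1, 0.2, 0.1, -0.1, -0.1, 40.0], [1.3, 17.1, 0.2, 0.1, -0.1, -0.1, 40.0], [1.3, 17.1, 0.1, 0.1, -0.1, -0.1, 40.0]]
```

View pics/w5.png

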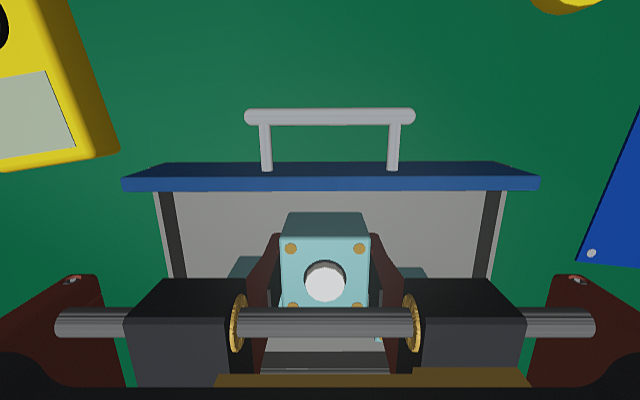

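P5 is held upright behind the front panel at (325,270), clear of the other two units.

>>> play_rows([
  [1, 15, 0, 0, 0, 0, 40],
  [1, 15, 0, 0, 0, 0, 40],
  [1, 14, 0, 0, 0, 0, 40],
  [0, 8, 0, 0, 0, 0, 40],
  [0, 0, 0, 0, 0, 0, 40],
])

```text
clock: 33.08
eef_pos: [0.5583, -0.2437, 0.21]
tool_rot: [-0.481, 0.487, 0.516, -0.514]
force: [-0.0, -0.2, -1.2]
finger_gap: 0.0458
```

>>> play_rows([
  [0, 2, 0, 0, 0, 0, 40],
])

```text
clock: 33.17
eef_pos: [0.5585, -0.2432, 0.2085]
tool_rot: [-0.481, 0.487, 0.517, -0.514]
force: [0.1, -0.9, -1.7]
finger_gap: 0.0457
```

>>> play_rows([
  [0, 2, 0, 0, 0, 0, 40],
  [0, 2, 0, 0, 0, 0, 40],
])

```text
clock: 33.33
eef_pos: [0.5591, -0.2429, 0.2057]
tool_rot: [-0.48, 0.488, 0.517, -0.514]
force: [0.6, -0.0, -2.4]
finger_gap: 0.0461
```

>>> play_rows([
  [0, 1.5, 0, 0, 0, 0, 40],
])

```text
clock: 33.42
eef_pos: [0.5593, -0.2429, 0.2047]
tool_rot: [-0.48, 0.488, 0.517, -0.514]
force: [-0.5, 0.5, -2.3]
finger_gap: 0.0457
```

>>> play_rows([
  [0, 1.5, 0, 0, 0, 0, 40],
])

```text
clock: 33.5
eef_pos: [0.5596, -0.243, 0.204]
tool_rot: [-0.48, 0.488, 0.517, -0.514]
force: [-2.3, 2.9, 16.9]
finger_gap: 0.0463
```

>>> play_rows([
  [0, 0, 0, 0, 0, 0, 40],
])

```text
clock: 33.58
eef_pos: [0.5598, -0.2431, 0.2045]
tool_rot: [-0.479, 0.489, 0.517, -0.514]
force: [1.0, 1.1, -1.5]
finger_gap: 0.0459
```

>>> play_rows([
  [0, 0, 0, 0, 0, 0, 64],
  [0, 0, 0, 0, 0, 0, 64],
  [0, 0, 0, 0, 0, 0, 64],
  [0, -20, 0, 0, 0, 0, 64],
  [0, -38, 0, 0, 0, 0, 64],
])

```text
clock: 34.0
eef_pos: [0.5572, -0.2423, 0.2583]
tool_rot: [-0.483, 0.486, 0.516, -0.515]
force: [0.6, -0.2, 0.6]
finger_gap: 0.0643
```

>>> play_rows([
  [0, -38, 0, 0, 0, 0, 64],
  [0, -15, 10, 0, 0, 0, 30],
  [0, 0, 35, 0, 0, 0, 0],
  [0, 0, 40, 0, 0, 0, 0],
  [0, 0, 30, 0, 0, 0, 0],
])

```text
clock: 34.42
eef_pos: [0.4462, -0.2507, 0.3206]
tool_rot: [-0.475, 0.491, 0.519, -0.514]
force: [-0.0, -0.6, -0.5]
finger_gap: 0.0412
```

```bash
python3 plan.py .435 -.2545 .075 93.6 0 30 tip
python3 - <<'E'
from h import *
snap('wrist','w6.png'); im,d,P=find('top')
m,h=units(im,P,.045,.065); n,l,s,c=cv2.connectedComponentsWithStats(m)
for i in range(1,n):
    if s[i,4]>40: q=P[l==i]; print(c[i].round(),s[i,4],rect(q[:,:2]),np.nanmedian(q[:,2]))
E
```

```text
at [ 0.4462 -0.2507  0.1386] yaw 93.8 F [-0.  -0.6 -0.5] gap 0.0412 t 34.42
[[-0.8, 21.1, 4.3, 0.4, 0.1, -0.2, 0.0], [-0.8, 21.2, 4.1, 0.4, 0.1, -0.2, 0.0], [-0.9, 21.2, 4.0, 0.4, 0.1, -0.2, 0.0]]
px [154. 212.] n 200 xy [0.5244 0.3939] size [45. 42.] ang -8.7 topz 0.0448 cap+ 0.01705549827027414 capxy [0.5253 0.3945]
px [144. 241.] n 201 xy [0.4469 0.4136] size [44. 41.] ang -10.5 topz 0.0447 cap+ 0.020746711168165732 capxy [0.4469 0.4159]
[373. 170.] 239 ((626.4862670898438, -184.50807189941406), (46.22752380371094, 46.521236419677734), 3.689950466156006) 0.05533184416386194
[418. 171.] 250 ((622.2214965820312, -299.34259033203125), (45.829349517822266, 46.28580856323242), 3.7947440147399902) 0.05532060490867763
[397. 194.] 244 ((562.0473022460938, -243.7624969482422), (45.85026550292969, 46.859500885009766), 5.9940266609191895) 0.055254720896972365
[153. 214.] 66 ((514.6127319335938, 389.5058288574219), (29.45565414428711, 44.21503448486328), 26.120668411254883) 0.046305020524664564
[143. 242.] 82 ((443.9797058105469, 410.1341552734375), (34.72762680053711, 45.16840744018555), 49.3862190246582) 0.04590730667643439
```

View pics/w6.png

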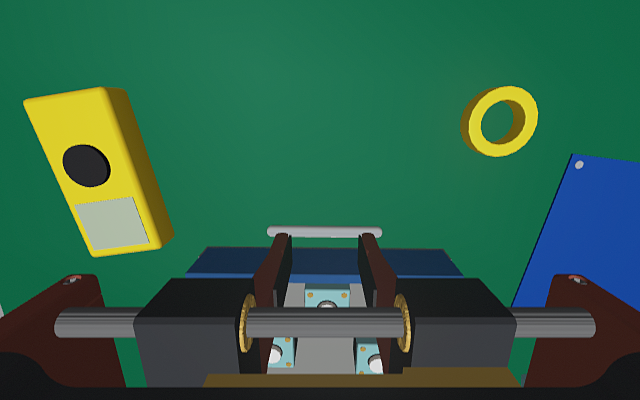

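All three stand in the drawer, and the handle bar is at (325,232). I'll lower the closed fingers in front of the bar, then push.

>>> play_rows([
  [-1, 20, 4.5, 0.4, 0, -0.2, 0],
  [-1, 20, 4.5, 0.4, 0, -0.2, 0],
  [-1, 20, 4, 0.4, 0, 0, 0],
  [0, 0, 2, 0, 0, 0, 0],
])

```text
clock: 34.85
eef_pos: [0.432, -0.2566, 0.2611]
tool_rot: [0.481, -0.487, -0.515, 0.516]
force: [0.2, -0.1, 0.1]
finger_gap: 0.006
```

```bash
python3 plan.py .435 -.2545 .033 93.6 0 20 tip
```

```text
at [ 0.432  -0.2566  0.0791] yaw 93.6 F [ 0.2 -0.1  0.1] gap 0.006 t 34.85
[[0.8, 15.4, -1.0, 0.1, -0.0, -0.1, 0.0], [0.7, 15.4, -1.0, 0.1, -0.0, -0.1, 0.0], [0.7, 15.4, -1.0, 0.1, -0.0, -0.1, 0.0]]
```

>>> play_rows([
  [1, 15, 0, 0, 0, 0, 0],
  [1, 15, 0, 0, 0, 0, 0],
  [0, 14, 0, 0, 0, 0, 0],
  [0, 0, 0, 0, 0, 0, 0],
])

```text
clock: 35.18
eef_pos: [0.4353, -0.2561, 0.2176]
tool_rot: [0.48, -0.489, -0.515, 0.515]
force: [0.7, 0.9, 0.0]
finger_gap: 0.0001
```

>>> play_rows([
  [0, 0, -8, 0, 0, 0, 0],
  [0, 0, -8, 0, 0, 0, 0],
  [0, 0, -8, 0, 0, 0, 0],
  [0, 0, -8, 0, 0, 0, 0],
  [0, 0, -8, 0, 0, 0, 0],
])

```text
clock: 35.6
eef_pos: [0.4796, -0.2537, 0.2211]
tool_rot: [0.48, -0.489, -0.515, 0.515]
force: [-2.7, -0.7, -1.8]
finger_gap: 0.0005
```

```bash
python3 plan.py .60 -.244 .033 93.6 0 10 tip
```

```text
at [ 0.4796 -0.2537  0.0391] yaw 93.5 F [-2.7 -0.7 -1.8] gap 0.0005 t 35.6
[[0.2, 0.6, -9.3, 0.0, -0.0, -0.0, 0.0], [0.2, 0.5, -9.3, 0.0, -0.0, -0.0, 0.0], [0.2, 0.5, -9.3, 0.0, -0.0, -0.0, 0.0], [0.2, 0.5, -9.3, 0.0, -0.0, -0.0, 0.0], [0.2, 0.5, -9.3, 0.0, -0.0, -0.0, 0.0]]
[[0.2, 0.5, -9.3, 0.0, -0.0, -0.0, 0.0], [0.2, 0.5, -9.3, 0.0, -0.0, -0.0, 0.0], [0.2, 0.5, -9.3, 0.0, -0.0, -0.0, 0.0], [0.2, 0.5, -9.3, 0.0, -0.0, -0.0, 0.0], [0.2, 0.5, -9.3, 0.0, -0.0, -0.0, 0.0]]
[[0.2, 0.5, -9.3, 0.0, -0.0, -0.0, 0.0], [0.2, 0.5, -9.3, 0.0, -0.0, -0.0, 0.0], [0.2, 0.5, -9.3, 0.0, -0.0, -0.0, 0.0]]
```

>>> play_rows([
  [0, 1.2, -10, 0, 0, 0, 0],
  [0, 1.2, -10, 0, 0, 0, 0],
  [0, 1.2, -10, 0, 0, 0, 0],
  [0, 1.2, -10, 0, 0, 0, 0],
  [0, 1.2, -10, 0, 0, 0, 0],
])

```text
clock: 36.02
eef_pos: [0.5355, -0.2502, 0.2172]
tool_rot: [-0.479, 0.49, 0.515, -0.515]
force: [-2.9, 0.4, 2.9]
finger_gap: 0.0003
```

>>> play_rows([
  [0, 1, -10, 0, 0, 0, 0],
  [0, 1, -10, 0, 0, 0, 0],
  [0, 1, -10, 0, 0, 0, 0],
  [0, 1, -8, 0, 0, 0, 0],
  [0, 1, -6, 0, 0, 0, 0],
])

```text
clock: 36.43
eef_pos: [0.5857, -0.247, 0.2121]
tool_rot: [-0.478, 0.49, 0.516, -0.515]
force: [-2.6, 0.1, 2.9]
finger_gap: 0.0005
```

```bash
python3 plan.py .61 -.244 .033 93.6 0 10 tip
```

```text
at [ 0.5857 -0.247   0.0301] yaw 93.6 F [-2.6  0.1  2.9] gap 0.0005 t 36.43
[[0.5, -0.9, -8.2, 0.2, -0.0, -0.2, 0.0], [0.5, -0.9, -8.1, 0.2, -0.0, -0.2, 0.0], [0.5, -1.0, -8.1, 0.2, -0.0, -0.2, 0.0]]
```

>>> play_rows([
  [0, 0, -5, 0, 0, 0, 0],
  [0, 0, -5, 0, 0, 0, 0],
  [0, 0, -3, 0, 0, 0, 0],
])

```text
clock: 36.68
eef_pos: [0.6007, -0.246, 0.2116]
tool_rot: [-0.478, 0.49, 0.516, -0.515]
force: [-3.1, -0.9, 1.4]
finger_gap: 0.0001
```

>>> play_rows([
  [0, 0, -3, 0, 0, 0, 0],
  [0, 0, -3, 0, 0, 0, 0],
])

```text
clock: 36.85
eef_pos: [0.6071, -0.2456, 0.2116]
tool_rot: [-0.478, 0.49, 0.516, -0.515]
force: [-1.9, -0.0, 1.6]
finger_gap: 0.0006
```

>>> play_rows([
  [0, 0, -2, 0, 0, 0, 0],
  [0, 0, -2, 0, 0, 0, 0],
])

```text
clock: 37.02
eef_pos: [0.6111, -0.2454, 0.2116]
tool_rot: [0.479, -0.489, -0.515, 0.516]
force: [-11.5, -2.4, 5.8]
finger_gap: 0.0004
```

>>> play_rows([
  [0, 0, -2, 0, 0, 0, 0],
  [0, 0, -2, 0, 0, 0, 0],
])

```text
clock: 37.18
eef_pos: [0.6125, -0.2455, 0.2116]
tool_rot: [0.481, -0.487, -0.514, 0.518]
force: [-9.6, -2.3, 8.2]
finger_gap: 0.0004
```

>>> play_rows([
  [0, 0, -2, 0, 0, 0, 0],
  [0, 0, -2, 0, 0, 0, 0],
])

```text
clock: 37.35
eef_pos: [0.6139, -0.2458, 0.2117]
tool_rot: [0.484, -0.484, -0.512, 0.519]
force: [-9.6, -0.8, 7.0]
finger_gap: 0.0006
```

>>> play_rows([
  [0, 0, 15, 0, 0, 0, 0],
  [0, 0, 35, 0, 0, 0, 0],
  [0, -30, 35, 0, 0, 0, 0],
  [0, -40, 30, 0, 0, 0, 0],
  [0, -40, 20, 0, 0, 0, 0],
])

```text
clock: 37.77
eef_pos: [0.4848, -0.2518, 0.308]
tool_rot: [0.485, -0.482, -0.512, 0.52]
force: [-0.1, -0.5, 1.0]
finger_gap: 0.0006
```

>>> play_rows([
  [0, -35, 10, 0, 0, 0, 0],
  [0, -20, 0, 0, 0, 0, 0],
  [0, 0, 0, 0, 0, 0, 0],
])

```text
clock: 38.02
eef_pos: [0.4724, -0.2529, 0.3719]
tool_rot: [0.483, -0.485, -0.512, 0.518]
force: [0.8, -0.2, 0.3]
finger_gap: 0.0003
```

Run:
```python
from h import *
o=get_obs(); print(o['eef_pos'],o['force'],o['clock'])
im,d,P=find('wrist','w7.png'); im,d,P=find('top','top7.png'); hsv=cv2.cvtColor(im,cv2.COLOR_RGB2HSV)
v,u=np.mgrid[:400,:640]
b=(hsv[...,0]>100)&(hsv[...,0]<125)&(hsv[...,1]>120)&(P[...,0]>.6)&(P[...,0]<.75)&(P[...,1]<-.08)&(P[...,1]>-.4)&(P[...,2]>.055)
q=P[b]; print('panel',len(q),q.mean(0) if len(q) else '')
im,d,P=snap('scene','scene7.png')
a=cv2.imread('pics/top7.png');b=cv2.imread('pics/scene7.png')
cv2.imwrite('pics/fin.png',np.hstack([cv2.resize(a,(400,250)),cv2.resize(b,(400,250))]))
```

```text
[ 0.47239843 -0.25294926  0.37191146] [ 0.79108895 -0.22218942  0.34676707] 38.0167
px [153. 212.] n 198 xy [0.5242 0.393 ] size [45. 41.] ang -9.5 topz 0.045 cap+ 0.017316318708323633 capxy [0.5254 0.3943]
px [144. 241.] n 202 xy [0.4468 0.4139] size [46. 41.] ang -11.8 topz 0.0448 cap+ 0.020806446435418735 capxy [0.4468 0.4158]
panel 45 [ 0.66364597 -0.23688405  0.05848765]
```

View pics/fin.png

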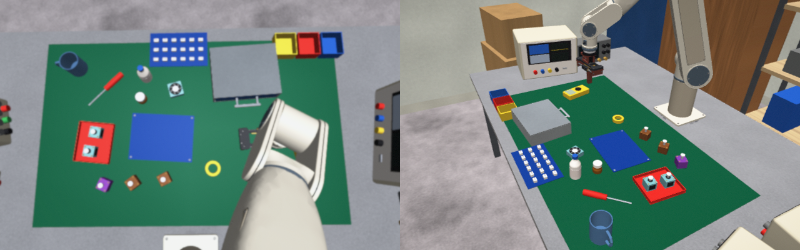

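View pics/w7.png

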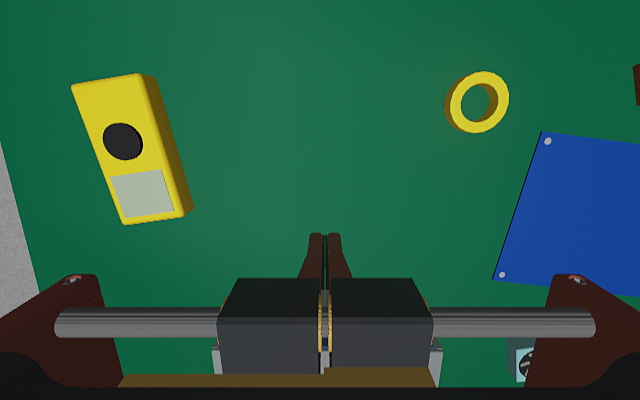

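Run:
```python
from h import *
im,d,P1=snap('top'); P0=np.load('top0.npz')['P']
def bar(P,lo,hi):
    m=(P[...,0]>lo)&(P[...,0]<hi)&(P[...,2]>.035)&(P[...,2]<.06)&(P[...,1]>-.29)&(P[...,1]<-.21); q=P[m]; return len(q),np.median(q,0).round(4)
print(bar(P0,.46,.497),bar(P1,.60,.645))
def prof(P,y):
    m=(abs(P[...,1]-y)<.004)&(P[...,0]>.6)&(P[...,0]<.70); q=P[m]; q=q[q[:,0].argsort()]; print([(round(a,3),round(b,3)) for a,b in q[:,[0,2]]][::2])
prof(P1,-.17);prof(P1,-.33)
a=cv2.imread('pics/scene7.png')[140:240,170:340]; cv2.imwrite('pics/c7.png',cv2.resize(a,(765,450),interpolation=cv2.INTER_CUBIC))
```

```text
(141, array([ 0.478 , -0.2487,  0.0509])) (139, array([ 0.6286, -0.2537,  0.051 ]))
[(np.float64(0.602), np.float64(0.005)), (np.float64(0.603), np.float64(0.0)), (np.float64(0.605), np.float64(0.004)), (np.float64(0.607), np.float64(0.003)), (np.float64(0.608), np.float64(0.002)), (np.float64(0.611), np.float64(0.001)), (np.float64(0.613), np.float64(0.004)), (np.float64(0.614), np.float64(0.0)), (np.float64(0.616), np.float64(0.002)), (np.float64(0.618), np.float64(0.005)), (np.float64(0.619), np.float64(-0.0)), (np.float64(0.622), np.float64(0.0)), (np.float64(0.624), np.float64(0.003)), (np.float64(0.625), np.float64(0.001)), (np.float64(0.627), np.float64(0.001)), (np.float64(0.63), np.float64(0.004)), (np.float64(0.631), np.float64(-0.002)), (np.float64(0.633), np.float64(0.0)), (np.float64(0.635), np.float64(0.005)), (np.float64(0.635), np.float64(0.003)), (np.float64(0.638), np.float64(0.002)), (np.float64(0.641), np.float64(0.002)), (np.float64(0.642), np.float64(0.0)), (np.float64(0.644), np.float64(0.0)), (np.float64(0.646), np.float64(0.003)), (np.float64(0.647), np.float
[... 3363 characters left out ...]
72), np.float64(0.073)), (np.float64(0.673), np.float64(0.08)), (np.float64(0.675), np.float64(0.074)), (np.float64(0.677), np.float64(0.075)), (np.float64(0.678), np.float64(0.073)), (np.float64(0.68), np.float64(0.075)), (np.float64(0.681), np.float64(0.071)), (np.float64(0.683), np.float64(0.073)), (np.float64(0.685), np.float64(0.076)), (np.float64(0.685), np.float64(0.075)), (np.float64(0.688), np.float64(0.076)), (np.float64(0.689), np.float64(0.073)), (np.float64(0.691), np.float64(0.074)), (np.float64(0.693), np.float64(0.076)), (np.float64(0.694), np.float64(0.074)), (np.float64(0.696), np.float64(0.074)), (np.float64(0.699), np.float64(0.073)), (np.float64(0.7), np.float64(0.071))]
```

View pics/c7.png

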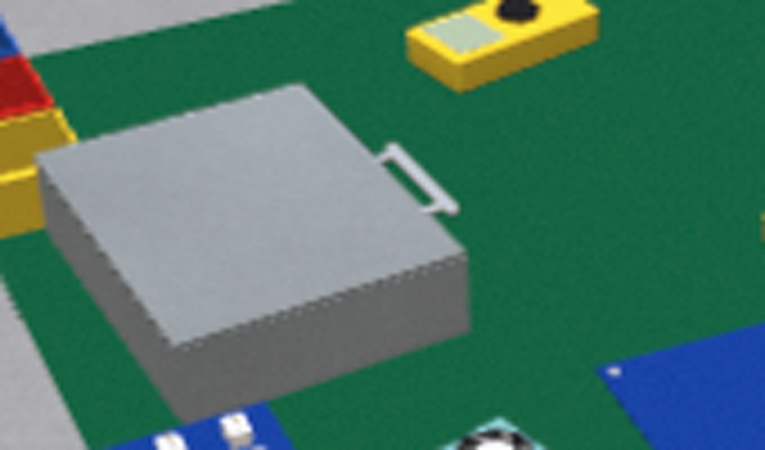

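The panel is flush with the cabinet front. The bar moved 151 mm and now stands about 35 mm out from the cabinet face, and the push ended on a hard stop. I'm handing in.

```bash
python3 -c "
from h import *
print(get_obs()['clock'],close_job())"
```

```text
the job is handed in; nothing more can be done
38.2167 None
```

All five solenoids on the blue board were pressed and sorted, the drawer was pushed shut, and I handed the job in at 38.2 s.

- **Free:** three went fully home, with a firm stop at about 17–18 mm of travel. They stand upright in the drawer; the last look before shutting showed all three housing tops level, about 40 mm above the drawer floor.
- **Stuck:** two stopped dead, at about 7 mm and 4 mm of travel, and I did not force them. The last look shows both standing upright in the red tray, with their caps 17 mm and 20.5 mm above the housing.
- **Force:** the highest I read while pressing was about 50 N.
- **Drawer:** I pushed it until it stopped hard. The last pictures show the front panel flush with the cabinet and the handle about 35 mm out. With the drawer shut, I could not see the three units inside again.
- **Bystanders:** none looked moved in the last pictures.
- **Gripper:** it was clear of everything when I handed in.
- **Camera disagreement:** the top and wrist cameras differed by about 2–4 mm in height and position, which did not affect any placement.

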